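Close the enclosure and snug its cover down crosswise

TASK

Close the blue enclosure with the aluminium cover that stands on edge in the grey rack: lay the cover down flat so that you can take it by its handle, and lower it, handle up, over the four red wing fasteners so that it lies loosely on the gasket. Then snug it down evenly: turn every wing clockwise about halfway, always going on to the diagonally opposite one, and only then turn them all fully home to the stop (a sixth of a turn from the start), again crosswise. Leave the things around it where they are.

Things in the scene. Friction and masses are not known exactly. Their poses are not given: they have to be found in the camera images.
- cover: loose flat aluminium cover plate, 150 x 120 x 8 mm, about 0.42 kg, with a dark bow handle in the middle of its outer face. Origin: centre of the inner (plain) face; x along the 150 mm, y along the 120 mm, z out of the handle face. Slots 41 (x) by 15 mm (y) at (+-48, +-40) mm let the wings through. Starts on edge in the rack, +x edge up, handle facing the rack's -y
- cover_handle (a point): centre of the cover's handle bar, 47 mm above the inner face; the bar is 80 mm long along the cover's y, 12 mm thick along x and 14 mm high; free space of 32 mm between bar and plate
- rack: fixed grey plastic rack, 100 x 110 mm foot, 10 mm thick, two 8 mm cheeks up to 43 mm high with an 11 mm slot between them along the rack's x axis; the cover stands on the foot in the slot. Origin: underside centre. The bench between rack and enclosure is free for laying the cover down
- enclosure: fixed blue open-topped metal box, 166 (x) x 136 (y) x 55 mm, feet out to 198 mm in x, four wing fasteners in its corners. Origin: underside centre, z up. A black sprung gasket stands 5 mm proud of the rim (about 5 N a side to press flush): the cover put on loosely has its inner face 60 mm above the bench, 55 mm when seated. Open wings: lower faces 70 mm above the bench
- rim_centre (a point): centre of the enclosure's rim plane, 55 mm above the bench; the cover belongs centred here, its long side along the enclosure's x (either way round)
- wing_a (a joint): red wing a, at enclosure (-48, +40) mm, diagonally opposite c. 0 = bar along the enclosure's x axis (open, start); 1.05 rad (60 degrees) = stop, fully home; grows as the wing is turned clockwise seen from above. Turning draws it down 6.67 mm per rad; it stays where left and takes 0.1 to 0.25 N m
- wing_a_top (a point): top of wing a on its axis, 108 mm above the bench when open, 101 mm fully home; turns with the wing, x axis along the bar. The bar is 36 mm long, 10 mm thick, 32 mm high plus a narrower 6 mm crest; pinch it across its thickness from above
- wing_b (a joint): red wing b, at enclosure (+48, +40) mm, diagonally opposite d. 0 = bar along the enclosure's x axis (open, start); 1.05 rad (60 degrees) = stop, fully home; grows as the wing is turned clockwise seen from above. Turning draws it down 6.67 mm per rad; it stays where left and takes 0.1 to 0.25 N m
- wing_b_top (a point): top of wing b on its axis, 108 mm above the bench when open, 101 mm fully home; turns with the wing, x axis along the bar. The bar is 36 mm long, 10 mm thick, 32 mm high plus a narrower 6 mm crest; pinch it across its thickness from above
- wing_c (a joint): red wing c, at enclosure (+48, -40) mm, diagonally opposite a. 0 = bar along the enclosure's x axis (open, start); 1.05 rad (60 degrees) = stop, fully home; grows as the wing is turned clockwise seen from above. Turning draws it down 6.67 mm per rad; it stays where left and takes 0.1 to 0.25 N m
- wing_c_top (a point): top of wing c on its axis, 108 mm above the bench when open, 101 mm fully home; turns with the wing, x axis along the bar. The bar is 36 mm long, 10 mm thick, 32 mm high plus a narrower 6 mm crest; pinch it across its thickness from above
- wing_d (a joint): red wing d, at enclosure (-48, -40) mm, diagonally opposite b. 0 = bar along the enclosure's x axis (open, start); 1.05 rad (60 degrees) = stop, fully home; grows as the wing is turned clockwise seen from above. Turning draws it down 6.67 mm per rad; it stays where left and takes 0.1 to 0.25 N m
- wing_d_top (a point): top of wing d on its axis, 108 mm above the bench when open, 101 mm fully home; turns with the wing, x axis along the bar. The bar is 36 mm long, 10 mm thick, 32 mm high plus a narrower 6 mm crest; pinch it across its thickness from above
- relay_box: grey cardboard relay box 108x136x48 mm, loose bystander, leave it where it is; origin at its underside
- glue: yellow glue bottle, 49 mm across, 128 mm high, loose bystander, leave it where it is; origin at its underside
- black_marker: black-capped white marker 14x131 mm, loose bystander, leave it where it is; origin at its underside

How it is judged:
By the outcome, as a careful person would: the job done as asked, in the order asked, and still so for the second after the job is handed in, with the robot touching nothing.
It also fails if it takes over 72 s, if anything falls off the work surface, if the arm or the gripper's body presses on something with over 40 N, if the wrist force passes 120 N, or if a joint passes its speed limit or range.

ROBOT

A 7-joint arm with a two-finger parallel gripper is mounted at the origin on a cart in front of the work surface, level with it; the furniture and walls round the work are solid. World frame = base frame: x ahead of the robot, y to its left, z up, the work surface at z = 0. Lengths are in m, angles in rad, forces in N, time in s.
With the tool pointing down it reaches from about 0.425 to 0.875 m from the base axis. Payload 4.7 kg.
Tool frame: the origin (TCP) lies midway between the tips of the shut fingers; the grasp point (between the pads) lies 19 mm behind it; x points along the fingers, y is the direction in which the jaws open and shut, and the axes are right-handed (so a half turn about x gives the same grasp; the last joint's range is limited). The gripper opens to 87 mm and grips with 3 to 60 N. Pads are 19 mm wide; open, the fingers measure 117 mm over their backs; the gripper's body (75 mm by 190 mm) begins 51 mm behind the grasp point.
Start: joints at [1.221, 0.321, -0.07, 1.45, 0.023, 1.371, -0.057], TCP at [0.231, -0.607, 0.223] pointing down, gripper open.
Joint ranges: [-2.86, 2.86], [-0.3, 2.09], [-1.38, 1.24], [0.06, 2.45], [-1.56, 4.7], [0.09, 2.05], [-2.69, 2.69]. Speed limits (rad/s): [2.57, 2.57, 3.14, 3.14, 3.14, 3.14, 3.14].

INTERFACE

Orientations are given as a rotation vector (axis times angle).
In Python, from bench import ctrl gives the robot as it stands. The module is installed in compiled form; this text tells all that it offers.
- The arm moves only by the shell command python3 -m jog 'ROWS' [FORCE]. ROWS is JSON, a list of rows, each an object with "rot": the turn, a rotation vector about the tool's x, y, z in units of 5 degrees (1.0 is 5 degrees), a list of three; "travel": the shift along the tool's x, y, z in units of 0.3 m (1.0 is 0.3 m), a list of three; "jaw": the closure, from -1 (fully open) to 1 (shut), so that 0 is half open. In form: [{"rot": [ax, ay, az], "travel": [tx, ty, tz], "jaw": jaw}, ...]. A call has 1 to 8 rows; each row shifts and turns the commanded pose from where the row before left it, along the tool's axes as they then stand; what a row does not reach is not made up. A row lasts 1/10 s, in which the tool goes at most 50 mm and 8.59 degrees, less where a joint would pass 70% of its speed; a pose out of reach is approached as far as the arm can. A call with a number of a shift or a turn outside -1 to 1 is refused whole. A call with a gripper value outside its range is refused whole. The fingers move at their own pace and stop on an object; FORCE is the grip in N (left out, the last holds). Time passes only in rows, so rows that do not move let the fingers close. It gives the time, the measured TCP pose, the force and the opening at its end, in the units of the state.
- ctrl.get_state(): the state, without advancing time (a new reading comes with each control period).
- ctrl.get_image(name): name is "side" or "top"; returns the picture (420x560x3 uint8, red, green, blue); there is no depth.
- ctrl.camera_model(name): a dict with "mtx" (3x3 intrinsics, pixels), "k1" (the pictures are not rectified: a ray, as slopes to the right and down, at radius r is drawn at 1 + k1 r^2 times it, then the intrinsics apply), "extrinsics" (4x4, takes a point from world to camera coordinates). Camera axes: x right, y up, looking along -z (the intrinsics and any distortion apply to the point x, -y, -z); pixel columns grow to the right and rows downward; lengths in m; the calibration is good to about 2 mm. A picture is of the moment at which its call begins. camera_model takes no time and is no camera call.
- ctrl.close_job(): hands the job in, once; it reports no verdict.
The state is a dict: "time": time; "joint_positions": joint angles; "qd": joint speeds; "joint_torque": joint torques, N m; "position": TCP position; "tool_rot": TCP orientation; "ft_force": force on the tool from outside, world axes, zero at the start; "torque": the same for the moment, N m; "grip_width": opening from 0.0 (shut) to 1.0 (fully open).
Only numpy, scipy, OpenCV 4.12 (cv2) and the standard library are available. Lean on these libraries where they do the work, as an engineer would, in place of code of your own. Each camera call takes 0.05 s, during which the arm holds its last target.

## Working session

There is one attempt and no reset: what is moved stays moved. The work goes in short steps, Python scripts to look and compute and a shell command to move; the robot and the scene stay as the last step left them, time stands still between calls to the robot, and variables do not carry over. Pictures are saved under pics/ and viewed, and the job is handed in when it is done.

```bash
mkdir -p pics; ls; cat > h.py <<'E'
import numpy as np, cv2
from bench import ctrl
def snap(n,f):
    im=ctrl.get_image(n); cv2.imwrite(f'pics/{f}.png',cv2.cvtColor(im,cv2.COLOR_RGB2BGR)); return im
def ray(n,u,v):
    c=ctrl.camera_model(n);K=np.array(c['mtx']);E=np.array(c['extrinsics'])
    d=np.array([(u-K[0,2])/K[0,0],(v-K[1,2])/K[1,1]]);s=d.copy()
    for _ in range(20): s=d/(1+c['k1']*(s@s))
    r=np.array([s[0],-s[1],-1.]);R=E[:3,:3];o=-R.T@E[:3,3];w=R.T@r
    return o,w/np.linalg.norm(w)
def plane(n,u,v,z):
    o,w=ray(n,u,v);return o+w*(z-o[2])/w[2]
def proj(n,p):
    c=ctrl.camera_model(n);K=np.array(c['mtx']);E=np.array(c['extrinsics'])
    q=E[:3,:3]@np.array(p)+E[:3,3];s=np.array([q[0],-q[1]])/-q[2];s=s*(1+c['k1']*(s@s))
    return np.array([K[0,0]*s[0]+K[0,2],K[1,1]*s[1]+K[1,2]])
def tri(a,b):
    (o1,w1),(o2,w2)=a,b
    A=np.stack([w1,-w2],1);t=np.linalg.lstsq(A,o2-o1,rcond=None)[0]
    p,q=o1+t[0]*w1,o2+t[1]*w2;return (p+q)/2,np.linalg.norm(p-q)
E
python3 - <<'E'
from h import *
np.set_printoptions(precision=4,suppress=True)
for n in('side','top'):
    snap(n,n+'0');c=ctrl.camera_model(n);E=np.array(c['extrinsics']);print(n,c['mtx'],c['k1'],-E[:3,:3].T@E[:3,3],E[:3,:3])
print(ctrl.get_state())
E
```

```text
pics
side [[393.5536   0.     277.2009]
 [  0.     393.5536 204.2473]
 [  0.       0.       1.    ]] -0.1047609075434315 [0.2804 0.5795 0.611 ] [[-0.9263 -0.3767  0.0104]
 [ 0.2319 -0.548   0.8037]
 [-0.2971  0.7469  0.5949]]
top [[498.9983   0.     283.4948]
 [  0.     498.9983 208.6414]
 [  0.       0.       1.    ]] -0.03242726989412015 [ 0.3749 -0.0677  1.0285] [[-0.0291 -0.9992 -0.027 ]
 [ 0.987  -0.0329  0.1572]
 [-0.158  -0.0221  0.9872]]
{'time': 0.1, 'joint_positions': array([ 1.2211,  0.3218, -0.0701,  1.4516,  0.0226,  1.3708, -0.0569]), 'qd': array([-0.0006, -0.0014, -0.0006, -0.0023, -0.0014, -0.0017,  0.    ]), 'joint_torque': array([  0.0004, -49.2572,  -0.4056, -31.3398,  -0.0643,   0.0395,
         0.0001]), 'position': array([ 0.2311, -0.607 ,  0.2215]), 'tool_rot': array([ 2.0233,  0.374 , -2.0241]), 'ft_force': array([ 0.1718, -0.7785, -0.1969]), 'torque': array([-0.0389,  0.0202,  0.0029]), 'grip_width': 1.003084246408254}
```

View pics/top0.png

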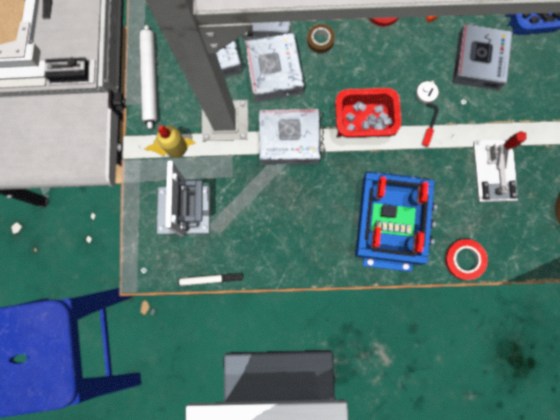

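View pics/side0.png

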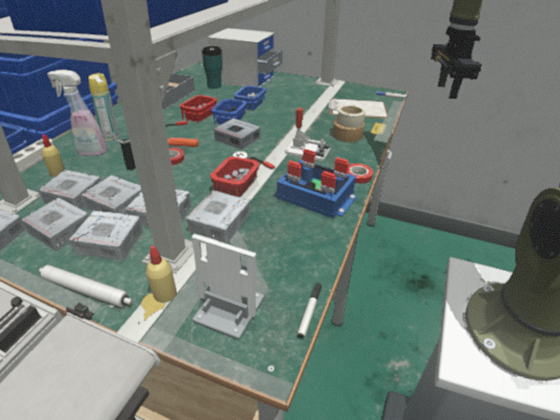

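```bash
python3 - <<'E'
import cv2
t=cv2.imread('pics/top0.png');s=cv2.imread('pics/side0.png')
cv2.imwrite('pics/c1.png',cv2.resize(t[120:300,120:260],None,fx=4.2,fy=3.3*1,interpolation=2)[:594])
cv2.imwrite('pics/c1.png',cv2.resize(t[145:295,125:265],None,fx=4,fy=4,interpolation=2))
cv2.imwrite('pics/c2.png',cv2.resize(t[160:280,340:480],None,fx=5,fy=5,interpolation=2))
cv2.imwrite('pics/c3.png',cv2.resize(s[220:350,140:330],None,fx=4,fy=4,interpolation=2))
cv2.imwrite('pics/c4.png',cv2.resize(s[140:230,260:370],None,fx=6,fy=6,interpolation=2))
E
```

```text
(no output)
```

View pics/c1.png

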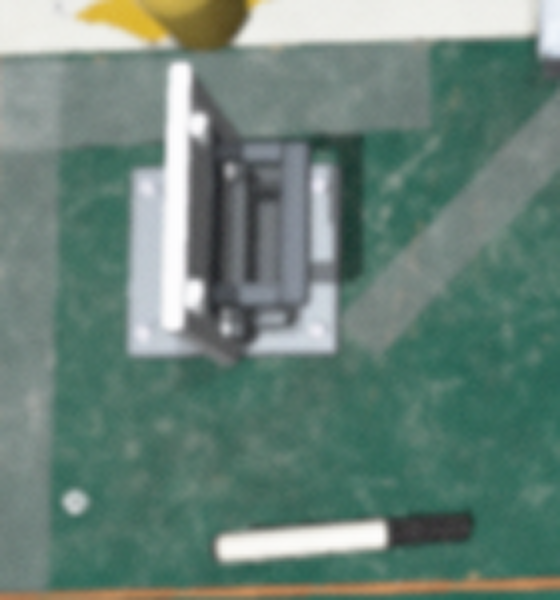

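View pics/c2.png

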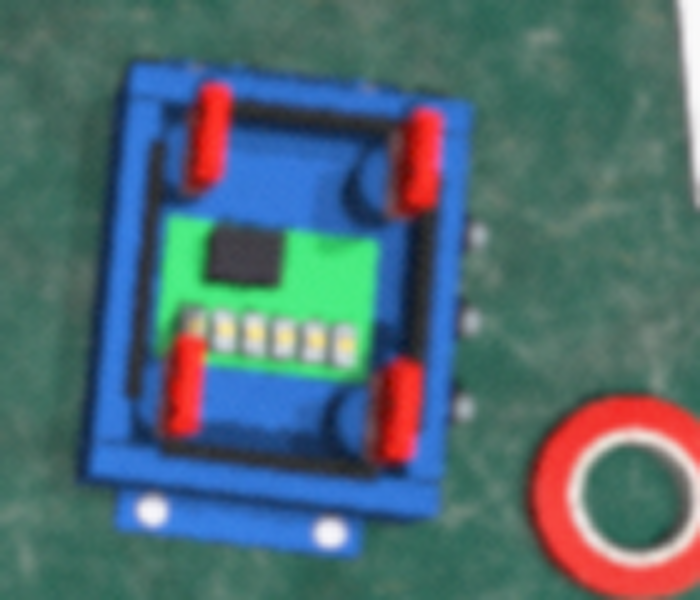

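View pics/c3.png

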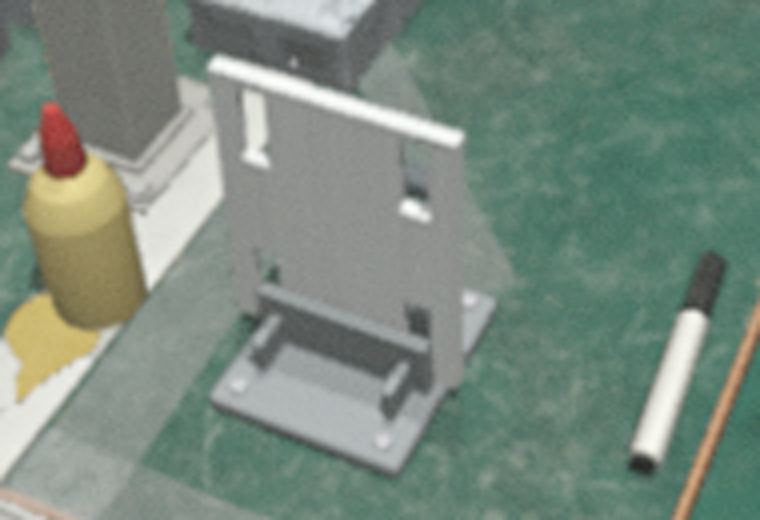

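View pics/c4.png

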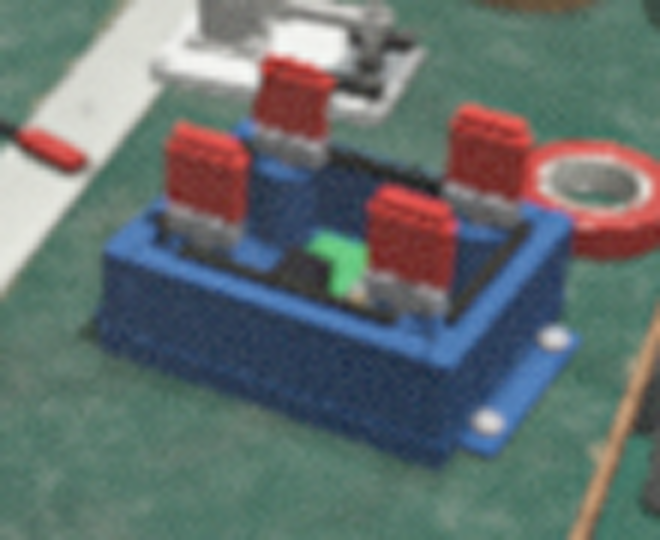

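```bash
python3 - <<'E'
from h import *
np.set_printoptions(precision=4,suppress=True)
t=cv2.cvtColor(cv2.imread('pics/top0.png'),cv2.COLOR_BGR2RGB).astype(int);s=cv2.cvtColor(cv2.imread('pics/side0.png'),cv2.COLOR_BGR2RGB).astype(int)
def red(im): return ((im[...,0]>130)&(im[...,1]<75)&(im[...,2]<85)).astype(np.uint8)
def comps(im,x0,x1,y0,y1):
    m=red(im);k=np.zeros_like(m);k[y0:y1,x0:x1]=m[y0:y1,x0:x1]
    n,l,st,c=cv2.connectedComponentsWithStats(k,connectivity=4);return [(c[i],st[i],np.argwhere(l==i)[:,::-1]) for i in range(1,n) if st[i][4]>15]
A=comps(t,360,440,160,262)
for c,st,p in A:
    r=cv2.minAreaRect(p.astype(np.float32)); print(c,st[4],r,plane('top',*c,.106))
print()
for c,st,p in comps(s,270,360,130,210): print(c,st,)
# cover top edge
def c1(u,v): return 125+(u+.5)/4-.5,145+(v+.5)/4-.5
for u,v in((170,62),(190,62),(162,330),(184,330)): print('cov',plane('top',*c1(u,v),.160))
for u,v in((131,168),(336,168),(128,354),(338,354)): print('rack foot',plane('top',*c1(u,v),.010))
for u,v in((244,142),(310,142),(237,304),(308,304)): print('bar?',plane('top',*c1(u,v),.092))
for u,v in((215,550),(472,525)): print('marker',plane('top',*c1(u,v),.007))
print('glue',plane('top',168,142,.06),'post', [plane('top',*p,0) for p in((205,105),(248,100),(205,140),(248,138))])
print('box',[plane('top',*p,.048) for p in((262,111),(318,110),(262,160),(320,160))])
E
```

```text
[381.63 186.24] 100 ((381.8500061035156, 187.0500030517578), (6.222539901733398, 18.526199340820312), 8.130102157592773) [ 0.5589 -0.2325  0.106 ]
[423.7938 192.5876] 97 ((424.0, 192.0), (18.0, 6.0), 90.0) [ 0.5442 -0.3106  0.106 ]
[376.3474 236.8316] 95 ((376.5, 236.5), (19.0, 5.0), 90.0) [ 0.464  -0.2171  0.106 ]
[419.9217 241.3565] 115 ((420.1154479980469, 241.5769500732422), (6.325770854949951, 19.473453521728516), 7.125016689300537) [ 0.453  -0.2968  0.106 ]

[309.  152.2] [304 150  12   6  35]
[342.5192 163.1538] [336 159  13  14  52]
[295.0392 166.0784] [288 162  13  14  51]
[327.8793 175.2241] [321 171  15   9  58]
cov [0.6096 0.1594 0.16  ]
cov [0.6092 0.1503 0.16  ]
cov [0.4878 0.1619 0.16  ]
cov [0.4875 0.1521 0.16  ]
rack foot [0.5935 0.2188 0.01  ]
rack foot [0.5897 0.1104 0.01  ]
rack foot [0.4953 0.2193 0.01  ]
rack foot [0.4919 0.1099 0.01  ]
bar? [0.5868 0.1407 0.092 ]
bar? [0.5857 0.1086 0.092 ]
bar? [0.508  0.1439 0.092 ]
bar? [0.5068 0.1098 0.092 ]
marker [0.3936 0.1742 0.007 ]
marker [0.4026 0.0424 0.007 ]
glue [0.6744 0.1841 0.06  ] post [array([0.7732, 0.1194, 0.    ]), array([0.7808, 0.0255, 0.    ]), array([0.6943, 0.1196, 0.    ]), array([0.6952, 0.0269, 0.    ])]
box [array([ 0.7368, -0.0074,  0.048 ]), array([ 0.7345, -0.1225,  0.048 ]), array([ 0.6329, -0.0051,  0.048 ]), array([ 0.6287, -0.1223,  0.048 ])]
```

```bash
cat >> h.py <<'E'
from scipy.spatial.transform import Rotation as Ro
np.set_printoptions(precision=4,suppress=True)
def down(jaw_deg,tilt=None):
    """tool down, jaw (y) at yaw jaw_deg"""
    a=np.radians(jaw_deg);x=np.array([0,0,-1.]);y=np.array([np.cos(a),np.sin(a),0]);return np.stack([x,y,np.cross(x,y)],1)
def st():
    s=ctrl.get_state();return s,np.array(s['position']),Ro.from_rotvec(s['tool_rot']).as_matrix()
def delta(pt,Rt):
    s,p,R=st()
    print('t',s['time'],'pos',p,'F',s['ft_force'],'T',s['torque'],'w',s['grip_width'],'q',s['joint_positions']);print(R)
    print('travel now-frame (units)',R.T@(np.array(pt)-p)/.3,' target-frame',Rt.T@(np.array(pt)-p)/.3,' rot units',np.degrees(Ro.from_matrix(R.T@Rt).as_rotvec())/5)
E
python3 - <<'E'
from h import *
for j in(90,89,-90,-91): delta([.549,.156,.22],down(j))
E
```

```text
t 0.1 pos [ 0.2311 -0.607   0.2215] F [ 0.1718 -0.7785 -0.1969] T [-0.0389  0.0202  0.0029] w 1.003084246408254 q [ 1.2211  0.3218 -0.0701  1.4516  0.0226  1.3708 -0.0569]
[[-0.0007  0.3559 -0.9345]
 [ 0.0016 -0.9345 -0.3559]
 [-1.     -0.0018  0.0001]]
travel now-frame (units) [ 0.0086 -1.9997 -1.8954]  target-frame [0.0052 2.5433 1.0597]  rot units [-31.8307  -0.0277   0.006 ]
t 0.1 pos [ 0.2311 -0.607   0.2215] F [ 0.1718 -0.7785 -0.1969] T [-0.0389  0.0202  0.0029] w 1.003084246408254 q [ 1.2211  0.3218 -0.0701  1.4516  0.0226  1.3708 -0.0569]
[[-0.0007  0.3559 -0.9345]
 [ 0.0016 -0.9345 -0.3559]
 [-1.     -0.0018  0.0001]]
travel now-frame (units) [ 0.0086 -1.9997 -1.8954]  target-frame [0.0052 2.5614 1.0151]  rot units [-31.6307  -0.0276   0.0062]
t 0.1 pos [ 0.2311 -0.607   0.2215] F [ 0.1718 -0.7785 -0.1969] T [-0.0389  0.0202  0.0029] w 1.003084246408254 q [ 1.2211  0.3218 -0.0701  1.4516  0.0226  1.3708 -0.0569]
[[-0.0007  0.3559 -0.9345]
 [ 0.0016 -0.9345 -0.3559]
 [-1.     -0.0018  0.0001]]
travel now-frame (units) [ 0.0086 -1.9997 -1.8954]  target-frame [ 0.0052 -2.5433 -1.0597]  rot units [4.1693 0.0043 0.0198]
t 0.1 pos [ 0.2311 -0.607   0.2215] F [ 0.1718 -0.7785 -0.1969] T [-0.0389  0.0202  0.0029] w 1.003084246408254 q [ 1.2211  0.3218 -0.0701  1.4516  0.0226  1.3708 -0.0569]
[[-0.0007  0.3559 -0.9345]
 [ 0.0016 -0.9345 -0.3559]
 [-1.     -0.0018  0.0001]]
travel now-frame (units) [ 0.0086 -1.9997 -1.8954]  target-frame [ 0.0052 -2.5614 -1.0151]  rot units [4.3693 0.0044 0.0197]
```

```bash
python3 -m jog '[{"rot":[1,0,0],"travel":[0,0,-0.13],"jaw":-1},{"rot":[1,0,0],"travel":[0,0,-0.15],"jaw":-1},{"rot":[1,0,0],"travel":[0,0,-0.15],"jaw":-1},{"rot":[1,0,0],"travel":[0,-0.05,-0.14],"jaw":-1},{"rot":[0.2,0,0],"travel":[0,-0.12,-0.1],"jaw":-1},{"rot":[0,0,0],"travel":[0,-0.15,0],"jaw":-1},{"rot":[0,0,0],"travel":[0,-0.16,0],"jaw":-1},{"rot":[0,0,0],"travel":[0,-0.16,0],"jaw":-1}]' 40; python3 -c "
from h import *
delta([.549,.156,.22],down(-90.8))"
```

```text
time: 0.9
position: [0.4252, -0.374, 0.2217]
tool_rot: [-2.219, 0.002, 2.221]
ft_force: [1.5, 0.4, 1.1]
grip_width: 0.996
t 0.9 pos [ 0.4252 -0.374   0.2217] F [1.5001 0.3585 1.0709] T [ 0.035  -0.0492  0.0359] w 0.9963764758330562 q [ 0.8358  0.1522 -0.1791  1.6596  0.0278  1.3336 -0.921 ]
[[-0.001  -0.0023 -1.    ]
 [ 0.0008 -1.      0.0023]
 [-1.     -0.0008  0.001 ]]
travel now-frame (units) [ 0.0066 -1.7677 -0.4087]  target-frame [ 0.0056 -1.7723 -0.3881]  rot units [0.1333 0.0118 0.0094]
```

```bash
python3 -m jog '[{"rot":[0.1,0,0],"travel":[0,-0.16,-0.04],"jaw":-1},{"rot":[0,0,0],"travel":[0,-0.16,-0.04],"jaw":-1},{"rot":[0,0,0],"travel":[0,-0.16,-0.04],"jaw":-1},{"rot":[0,0,0],"travel":[0,-0.16,-0.04],"jaw":-1},{"rot":[0,0,0],"travel":[0,-0.16,-0.04],"jaw":-1},{"rot":[0,0,0],"travel":[0,-0.16,-0.04],"jaw":-1},{"rot":[0,0,0],"travel":[0,-0.16,-0.04],"jaw":-1},{"rot":[0,0,0],"travel":[0,-0.16,-0.04],"jaw":-1}]'; python3 -c "
from h import *
delta([.549,.156,.12],down(-90.8))"
```

```text
time: 1.7
position: [0.5252, 0.0086, 0.2224]
tool_rot: [-2.216, 0.013, 2.216]
ft_force: [1.0, -0.4, -0.6]
grip_width: 0.996
t 1.7 pos [0.5252 0.0086 0.2224] F [ 1.0295 -0.3641 -0.6066] T [-0.019  -0.1245  0.0039] w 0.9963673296526837 q [ 0.432   0.0834 -0.5241  1.7431  0.0434  1.3265 -1.6836]
[[-0.0001 -0.0117 -0.9999]
 [-0.0004 -0.9999  0.0117]
 [-1.      0.0004  0.0001]]
travel now-frame (units) [ 0.3411 -0.4923 -0.0738]  target-frame [ 0.3413 -0.4923 -0.0726]  rot units [ 0.0257  0.0008 -0.0051]
```

```bash
python3 -m jog '[{"rot":[0,0,0],"travel":[0,-0.15,-0.02],"jaw":-1},{"rot":[0,0,0],"travel":[0,-0.15,-0.02],"jaw":-1},{"rot":[0,0,0],"travel":[0,-0.11,-0.02],"jaw":-1},{"rot":[0,0,0],"travel":[0.04,-0.08,-0.01],"jaw":-1},{"rot":[0,0,0],"travel":[0.06,0,0],"jaw":-1},{"rot":[0,0,0],"travel":[0.02,0,0],"jaw":-1}]'; python3 -c "
from h import *
snap('side','s1');snap('top','t1')
delta([.549,.156,.12],down(-90.8))"
```

```text
time: 2.3
position: [0.5465, 0.1541, 0.1843]
tool_rot: [-2.213, 0.011, 2.221]
ft_force: [-0.0, 0.3, -0.4]
grip_width: 0.999
t 2.4 pos [0.5471 0.1525 0.1852] F [-0.1683 -0.5741  0.392 ] T [ 0.0128 -0.0078  0.0114] w 1.0030048986850086 q [ 0.2345  0.2234 -0.6309  1.6896  0.1369  1.2762 -2.0078]
[[-0.0028 -0.0121 -0.9999]
 [-0.0011 -0.9999  0.0121]
 [-1.      0.0011  0.0028]]
travel now-frame (units) [ 0.2172 -0.0119 -0.0067]  target-frame [ 0.2172 -0.0117 -0.006 ]  rot units [ 0.021   0.0321 -0.0125]
```

View pics/s1.png

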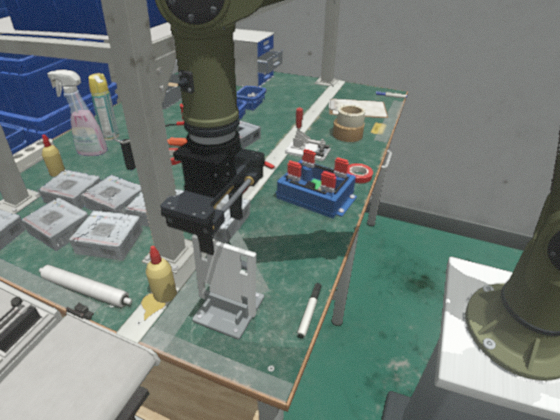

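View pics/t1.png

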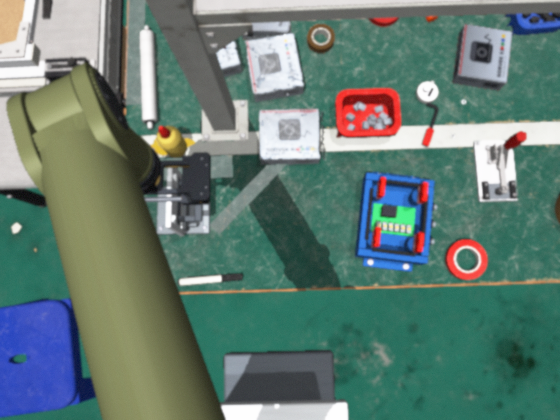

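```bash
python3 -m jog '[{"rot":[0,0,0],"travel":[0.08,-0.006,-0.005],"jaw":-1},{"rot":[0,0,0],"travel":[0.08,0,0],"jaw":-1},{"rot":[0,0,0],"travel":[0.055,0,0],"jaw":-1},{"rot":[0,0,0],"travel":[0,0,0],"jaw":0.5},{"rot":[0,0,0],"travel":[0,0,0],"jaw":1},{"rot":[0,0,0],"travel":[0,0,0],"jaw":1},{"rot":[0,0,0],"travel":[0,0,0],"jaw":1},{"rot":[0,0,0],"travel":[0,0,0],"jaw":1}]' 40; python3 -c "
from h import *
delta([.549,.156,.12],down(-90.8))"
```

```text
time: 3.2
position: [0.55, 0.1554, 0.1229]
tool_rot: [-2.217, 0.013, 2.214]
ft_force: [0.6, 0.0, -0.2]
grip_width: 0.628
t 3.2 pos [0.55   0.1554 0.1229] F [ 0.58    0.0358 -0.1821] T [ 0.017  -0.0257 -0.0102] w 0.6277990747287603 q [ 0.2165  0.2824 -0.6231  1.7572  0.1791  1.1575 -2.0423]
[[ 0.0015 -0.0117 -0.9999]
 [ 0.0001 -0.9999  0.0117]
 [-1.     -0.0001 -0.0015]]
travel now-frame (units) [ 0.0098 -0.0021  0.0034]  target-frame [ 0.0098 -0.0021  0.0034]  rot units [ 0.0264 -0.0171  0.0009]
```

```bash
python3 -m jog '[{"rot":[0,0,0],"travel":[0,0,0],"jaw":1},{"rot":[0,0,0],"travel":[0,0,0],"jaw":1},{"rot":[0,0,0],"travel":[0,0,0],"jaw":1},{"rot":[0,0,0],"travel":[0,0,0],"jaw":1},{"rot":[0,0,0],"travel":[0,0,0],"jaw":1},{"rot":[0,0,0],"travel":[0,0,0],"jaw":1},{"rot":[0,0,0],"travel":[0,0,0],"jaw":1}]' 40; python3 -c "
from h import *
delta([.549,.156,.12],down(-90.8))"
```

```text
time: 3.9
position: [0.5494, 0.1592, 0.1221]
tool_rot: [-2.215, 0.005, 2.212]
ft_force: [1.1, 6.0, -2.4]
grip_width: 0.086
t 3.9 pos [0.5494 0.1592 0.1221] F [ 1.1004  6.0113 -2.4109] T [ 1.8701 -0.2901 -0.1327] w 0.08615910793674937 q [ 0.2152  0.2839 -0.6253  1.7578  0.1747  1.154  -2.0426]
[[ 0.001  -0.0101 -0.9999]
 [ 0.0059 -0.9999  0.0101]
 [-1.     -0.0059 -0.001 ]]
travel now-frame (units) [0.0069 0.0107 0.0013]  target-frame [0.007  0.0106 0.0013]  rot units [ 0.0443 -0.0109  0.0676]
```

```bash
python3 -m jog '[{"rot":[0,0,0],"travel":[-0.04,0,0],"jaw":1},{"rot":[0,0,0],"travel":[-0.08,0,0],"jaw":1},{"rot":[0,0,0],"travel":[-0.1,0,0],"jaw":1},{"rot":[0,0,0],"travel":[-0.02,0.06,0],"jaw":1},{"rot":[0,0,0],"travel":[0,0.1,0],"jaw":1},{"rot":[0,0,0],"travel":[0,0.14,0],"jaw":1},{"rot":[0,0,0],"travel":[0,0.14,0],"jaw":1},{"rot":[0,0,0],"travel":[0,0.12,0],"jaw":1}]' 40; python3 -m jog '[{"rot":[0,0,0.6],"travel":[0,0.06,0],"jaw":1},{"rot":[0,0,1],"travel":[0,0,0],"jaw":1},{"rot":[0,0,1],"travel":[0,0,0],"jaw":1},{"rot":[0,0,1],"travel":[0,0,0],"jaw":1},{"rot":[0,0,1],"travel":[0,0,0],"jaw":1},{"rot":[0,0,1],"travel":[0,0,0],"jaw":1},{"rot":[0,0,1],"travel":[0,0,0],"jaw":1},{"rot":[0,0,0.4],"travel":[0,0,0],"jaw":1}]' ; python3 -c "
from h import *
snap('side','s2')
R=down(-90.8)@Ro.from_euler('z',35,degrees=True).as_matrix()
delta([.549,-.036,.094],R)"
```

```text
time: 4.7
position: [0.5466, -0.0154, 0.1932]
tool_rot: [-2.214, 0.015, 2.217]
ft_force: [1.3, 0.4, -2.7]
grip_width: 0.088
time: 5.5
position: [0.5466, -0.0281, 0.1919]
tool_rot: [1.869, -0.597, -1.88]
ft_force: [-0.7, 0.2, -3.6]
grip_width: 0.089
t 5.55 pos [ 0.5464 -0.0277  0.1914] F [-1.028   1.5993 -4.6801] T [ 1.4848 -0.0224  0.0347] w 0.0884775290706741 q [ 0.1195  0.2889 -0.5693  1.7377  0.6938  1.504  -2.202 ]
[[-0.0072 -0.0031 -1.    ]
 [-0.5738 -0.8189  0.0067]
 [-0.8189  0.5739  0.0041]]
travel now-frame (units) [ 0.2816 -0.1637 -0.0102]  target-frame [ 0.2816 -0.1636 -0.0091]  rot units [ 0.0953 -0.0091 -0.0045]
```

View pics/s2.png

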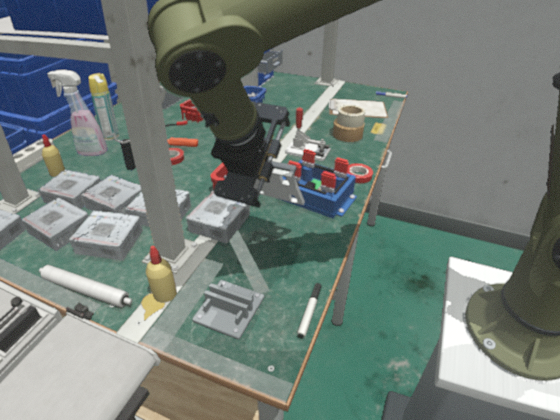

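```bash
python3 -m jog '[{"rot":[0.1,0,0.7],"travel":[0,0,0],"jaw":1},{"rot":[0,0,0.8],"travel":[0,0,0],"jaw":1},{"rot":[0,0,0.8],"travel":[0,0,0],"jaw":1},{"rot":[0,0,0.7],"travel":[0,0,0],"jaw":1},{"rot":[0,0,0],"travel":[0,0,0],"jaw":1}]' 40;  python3 -c "
from h import *
R=down(-90.8)@Ro.from_euler('z',50,degrees=True).as_matrix()
delta([.545,-.039,.085],R)"
```

```text
time: 6.05
position: [0.5466, -0.0291, 0.1912]
tool_rot: [1.702, -0.808, -1.714]
ft_force: [-0.8, 0.5, -4.1]
grip_width: 0.09
t 6.05 pos [ 0.5466 -0.0291  0.1912] F [-0.7842  0.4821 -4.0947] T [ 1.7441  0.0462 -0.0527] w 0.08984001814056258 q [-0.028   0.412  -0.5436  1.7282  0.8879  1.6743 -2.377 ]
[[-0.0118 -0.0105 -0.9999]
 [-0.7647 -0.6442  0.0158]
 [-0.6443  0.7648 -0.0004]]
travel now-frame (units) [ 0.2534 -0.2496  0.0049]  target-frame [ 0.2529 -0.2501  0.0048]  rot units [-0.0173  0.0133  0.0225]
```

```bash
python3 -m jog '[{"rot":[0,0,0],"travel":[0.05,-0.05,0],"jaw":1},{"rot":[0,0,0],"travel":[0.08,-0.08,0],"jaw":1},{"rot":[0,0,0],"travel":[0.07,-0.07,0],"jaw":1},{"rot":[0,0,0],"travel":[0.05,-0.05,0],"jaw":1},{"rot":[0,0,0],"travel":[0.01,-0.01,0],"jaw":1},{"rot":[0,0,0],"travel":[0,0,0],"jaw":1}]' 40;  python3 -c "
from h import *
snap('side','s3');snap('top','t3')
R=down(-90.8)@Ro.from_euler('z',50,degrees=True).as_matrix()
delta([.545,-.039,.075],R)"
```

```text
time: 6.65
position: [0.5476, -0.0409, 0.0838]
tool_rot: [1.704, -0.815, -1.712]
ft_force: [0.8, 0.1, -3.2]
grip_width: 0.089
t 6.75 pos [ 0.5486 -0.0401  0.0854] F [ 0.1214  0.0314 -3.7481] T [ 1.6285  0.0003 -0.0193] w 0.09092173965183334 q [-0.0401  0.5467 -0.5114  1.7947  0.9507  1.5539 -2.5262]
[[-0.0094 -0.0177 -0.9998]
 [-0.7657 -0.6429  0.0186]
 [-0.6431  0.7657 -0.0075]]
travel now-frame (units) [ 0.0195 -0.0286  0.0124]  target-frame [ 0.0195 -0.0287  0.0121]  rot units [-0.0996 -0.0143  0.0054]
```

View pics/s3.png

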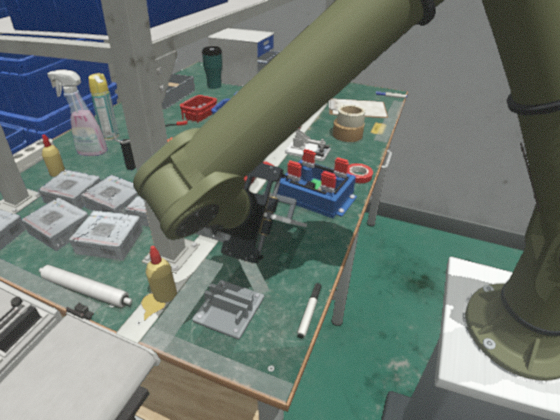

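```bash
python3 -m jog '[{"rot":[0,0,0],"travel":[0.01,-0.012,0],"jaw":1},{"rot":[0,0,0],"travel":[0.006,-0.007,0],"jaw":1},{"rot":[0,0,0],"travel":[0.003,-0.0035,0],"jaw":1},{"rot":[0,0,0],"travel":[0,0,0],"jaw":1}]' 40;  python3 -c "
from h import *
R=down(-90.8)@Ro.from_euler('z',50,degrees=True).as_matrix()
delta([.545,-.039,.075],R)"
```

```text
time: 7.15
position: [0.5479, -0.0402, 0.0756]
tool_rot: [1.705, -0.814, -1.71]
ft_force: [-0.1, 0.3, -2.1]
grip_width: 0.089
t 7.15 pos [ 0.5479 -0.0402  0.0756] F [-0.1378  0.2999 -2.0504] T [ 1.4728  0.0443 -0.063 ] w 0.0889372306532055 q [-0.0433  0.5612 -0.5079  1.7985  0.9564  1.5455 -2.5388]
[[-0.0103 -0.0158 -0.9998]
 [-0.7662 -0.6423  0.0181]
 [-0.6425  0.7663 -0.0055]]
travel now-frame (units) [-0.0019 -0.004   0.0098]  target-frame [-0.0019 -0.004   0.0098]  rot units [-0.0787 -0.0041 -0.0041]
```

Starting contact (force easing from −4 to −2). A little more, then open so the plate settles on the lower finger.

```bash
python3 -m jog '[{"rot":[0,0,0],"travel":[0.004,-0.005,0],"jaw":1},{"rot":[0,0,0],"travel":[0.002,-0.002,0],"jaw":1},{"rot":[0,0,0],"travel":[0,0,0],"jaw":0.6},{"rot":[0,0,0],"travel":[0,0,0],"jaw":0.6},{"rot":[0,0,0],"travel":[0,0,0],"jaw":0.6},{"rot":[0,0,0],"travel":[0,0,0],"jaw":0.6},{"rot":[0,0,0],"travel":[0,0,0],"jaw":0.6}]' 40;  python3 -c "
from h import *
snap('side','s4');snap('top','t4')
R=down(-90.8)@Ro.from_euler('z',50,degrees=True).as_matrix()
delta([.545,-.039,.075],R)"; python3 -c "
import cv2
s=cv2.imread('pics/s4.png');t=cv2.imread('pics/t4.png')
import numpy as np
cv2.imwrite('pics/m4.png',np.hstack([cv2.resize(s[120:300,180:360],(400,400)),cv2.resize(t[130:300,230:400],(400,400))]))"
```

```text
time: 7.85
position: [0.5478, -0.0405, 0.0725]
tool_rot: [1.705, -0.814, -1.711]
ft_force: [0.8, 0.6, -1.1]
grip_width: 0.196
t 7.95 pos [ 0.5478 -0.0405  0.0725] F [ 0.6029  1.1144 -0.4473] T [ 1.1752 -0.065   0.07  ] w 0.19612622235244243 q [-0.0438  0.5657 -0.5067  1.7994  0.958   1.5425 -2.5427]
[[-0.0108 -0.0158 -0.9998]
 [-0.7661 -0.6425  0.0184]
 [-0.6427  0.7661 -0.0052]]
travel now-frame (units) [-0.009   0.0034  0.0095]  target-frame [-0.009   0.0034  0.0095]  rot units [-0.0786  0.001  -0.0015]
```

View pics/m4.png

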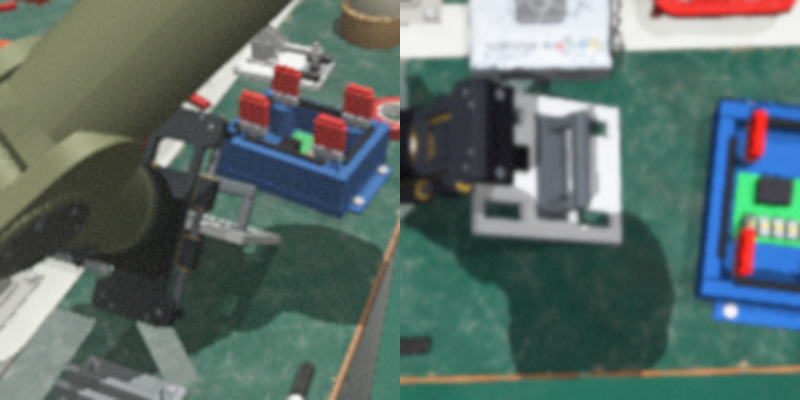

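```bash
python3 -m jog '[{"rot":[0,0,0],"travel":[0,0,0],"jaw":0.2},{"rot":[0,0,0],"travel":[0,0,0],"jaw":-0.2},{"rot":[0,0,0],"travel":[0,0,0],"jaw":-0.6},{"rot":[0,0,0],"travel":[0,0,0],"jaw":-1},{"rot":[0,0,0],"travel":[0,0,0],"jaw":-1},{"rot":[0,0,0],"travel":[0,0,0],"jaw":-1},{"rot":[0,0,0],"travel":[0.01,-0.012,0],"jaw":-1},{"rot":[0,0,0],"travel":[0.02,-0.024,0],"jaw":-1}]' 40;  python3 -c "
from h import *
snap('side','s5');snap('top','t5')
R=down(-90.8)@Ro.from_euler('z',50,degrees=True).as_matrix()
delta([.545,-.005,.060],R)"; python3 -c "
import cv2
s=cv2.imread('pics/s5.png');t=cv2.imread('pics/t5.png')
import numpy as np
cv2.imwrite('pics/m5.png',np.hstack([cv2.resize(s[120:300,180:360],(400,400)),cv2.resize(t[130:300,230:400],(400,400))]))"
```

```text
time: 8.75
position: [0.5485, -0.0397, 0.0585]
tool_rot: [1.707, -0.814, -1.71]
ft_force: [0.8, 0.6, -1.3]
grip_width: 0.845
t 8.85 pos [ 0.5471 -0.0404  0.0569] F [ 0.319   0.2896 -1.7496] T [1.2048 0.0025 0.0813] w 0.9329236257775994 q [-0.0488  0.5895 -0.5011  1.8037  0.9669  1.5287 -2.5627]
[[-0.0121 -0.0138 -0.9998]
 [-0.766  -0.6425  0.0181]
 [-0.6427  0.7661 -0.0028]]
travel now-frame (units) [-0.097  -0.0677  0.009 ]  target-frame [-0.097  -0.0678  0.0085]  rot units [-0.0551  0.0158 -0.0016]
```

View pics/m5.png

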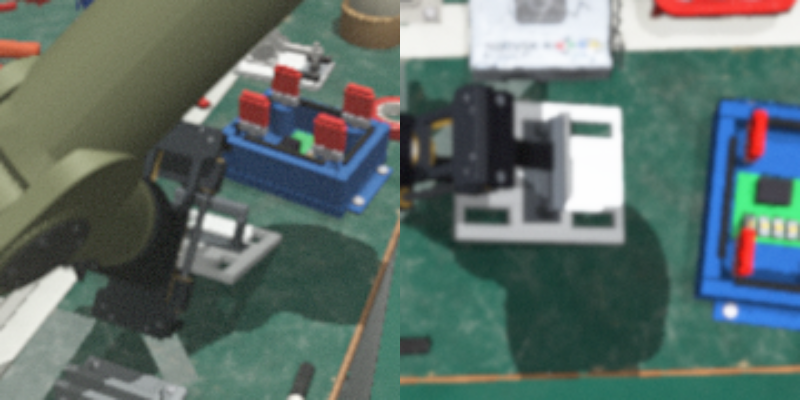

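```bash
python3 -m jog '[{"rot":[0,0,0],"travel":[-0.02,-0.017,0],"jaw":-1},{"rot":[0,0,0],"travel":[-0.035,-0.029,0],"jaw":-1},{"rot":[0,0,0],"travel":[-0.035,-0.029,0],"jaw":-1},{"rot":[0,0,0],"travel":[-0.025,-0.021,0],"jaw":-1},{"rot":[0,0,0],"travel":[0,0,0],"jaw":-1}]' 40;  python3 -c "
from h import *
snap('side','s6');snap('top','t6')
R=down(-90.8)@Ro.from_euler('z',50,degrees=True).as_matrix()
delta([.545,-.005,.060],R)"; python3 -c "
import cv2
s=cv2.imread('pics/s6.png');t=cv2.imread('pics/t6.png')
import numpy as np
cv2.imwrite('pics/m6.png',np.hstack([cv2.resize(s[120:300,180:360],(400,400)),cv2.resize(t[130:300,230:400],(400,400))]))"
```

```text
time: 9.35
position: [0.5492, 0.0075, 0.0587]
tool_rot: [1.707, -0.81, -1.709]
ft_force: [0.3, 0.2, 0.2]
grip_width: 1.004
t 9.45 pos [0.5489 0.005  0.0588] F [-0.8302  0.0502  0.3561] T [ 0.9606  0.0245 -0.0195] w 0.9985463441989382 q [-0.1112  0.6243 -0.5165  1.7489  0.9419  1.5827 -2.5948]
[[-0.01   -0.0156 -0.9998]
 [-0.7663 -0.6423  0.0177]
 [-0.6425  0.7663 -0.0055]]
travel now-frame (units) [0.0232 0.0246 0.0124]  target-frame [0.0232 0.0246 0.0126]  rot units [-0.0759 -0.0077 -0.005 ]
```

View pics/m6.png

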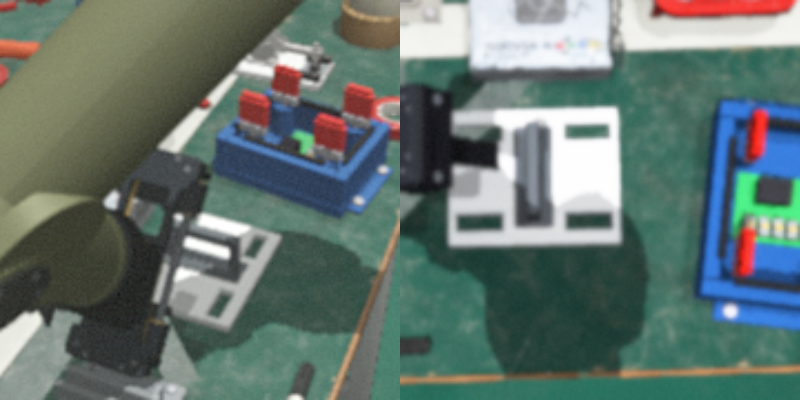

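```bash
python3 -m jog '[{"rot":[0,0,0],"travel":[-0.06,0.03,0],"jaw":-1},{"rot":[0,0,0],"travel":[-0.085,0.1,0],"jaw":-1},{"rot":[0,0,0],"travel":[-0.085,0.1,0],"jaw":-1},{"rot":[0,0,-1],"travel":[-0.085,0.1,0],"jaw":-1},{"rot":[0,0,-1],"travel":[0,0,0],"jaw":-1},{"rot":[0,0,-1],"travel":[0,0,0],"jaw":-1},{"rot":[0,0,-1],"travel":[0,0,0],"jaw":-1},{"rot":[0,0,-1],"travel":[0,0,0],"jaw":-1}]'; python3 -m jog '[{"rot":[0,0,-1],"travel":[0,0,0],"jaw":-1},{"rot":[0,0,-1],"travel":[0,0,0],"jaw":-1},{"rot":[0,0,-1],"travel":[0,0,0],"jaw":-1},{"rot":[0,0,-1],"travel":[0,0,0],"jaw":-1},{"rot":[0,0,-1],"travel":[0,0,0],"jaw":-1}]'; python3 -c "
from h import *
snap('side','s7');snap('top','t7')
delta([.545,-.005,.2],down(-90))"; python3 -c "
import cv2
s=cv2.imread('pics/s7.png');t=cv2.imread('pics/t7.png')
import numpy as np
cv2.imwrite('pics/m7.png',np.hstack([cv2.resize(s[120:300,180:360],(400,400)),cv2.resize(t[130:300,230:400],(400,400))]))"
```

```text
time: 10.25
position: [0.5482, 0.0136, 0.1974]
tool_rot: [1.993, -0.458, -1.985]
ft_force: [-0.2, -0.4, -0.9]
grip_width: 1.003
time: 10.75
position: [0.5482, 0.0133, 0.1973]
tool_rot: [-2.22, 0.017, 2.203]
ft_force: [0.5, -0.1, -0.4]
grip_width: 1.003
t 10.85 pos [0.5482 0.0089 0.1966] F [ 0.0599 -1.0939 -0.9714] T [-0.0489  0.0055  0.0317] w 0.9998580268398232 q [ 0.4604  0.1534 -0.5762  1.7307  0.0902  1.277  -1.7321]
[[ 0.0065 -0.0252 -0.9997]
 [-0.0023 -0.9997  0.0252]
 [-1.      0.0021 -0.0065]]
travel now-frame (units) [-0.0112  0.0465  0.0094]  target-frame [-0.0112  0.0463  0.0107]  rot units [-0.2889 -0.0745 -0.0255]
```

View pics/m7.png

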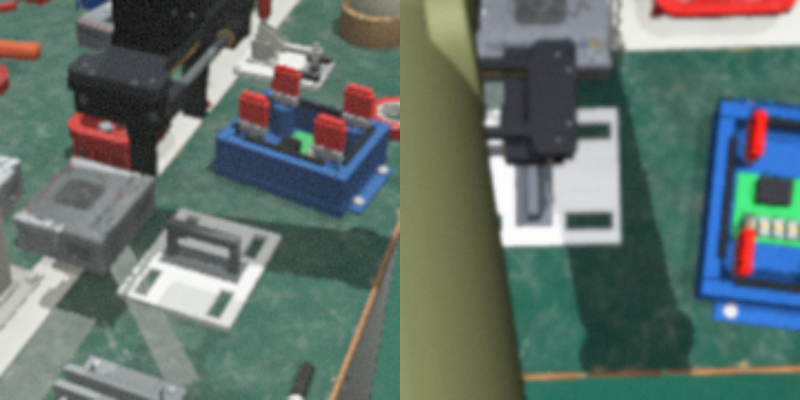

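```bash
python3 - <<'E'
import cv2,numpy as np
t=cv2.imread('pics/t6.png')[165:245,240:340];s=cv2.imread('pics/s7.png')[205:275,225:315]
cv2.imwrite('pics/m8.png',cv2.resize(t,None,fx=7,fy=7,interpolation=2))
cv2.imwrite('pics/m9.png',cv2.resize(s,None,fx=8,fy=8,interpolation=2))
E
```

```text
(no output)
```

View pics/m8.png

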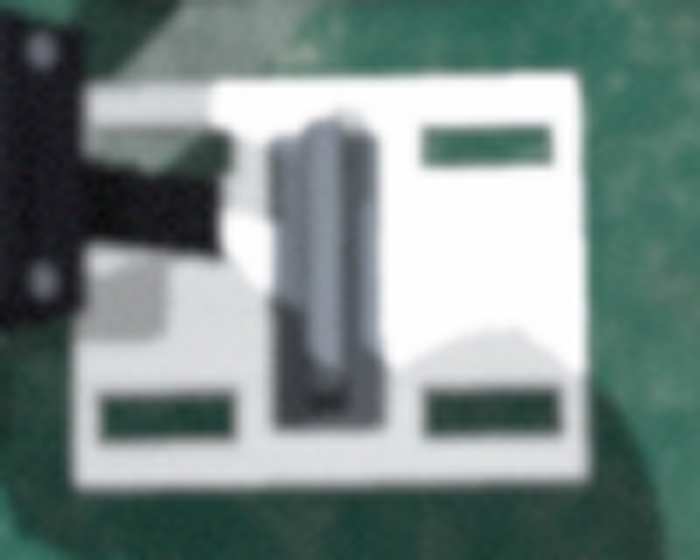

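View pics/m9.png

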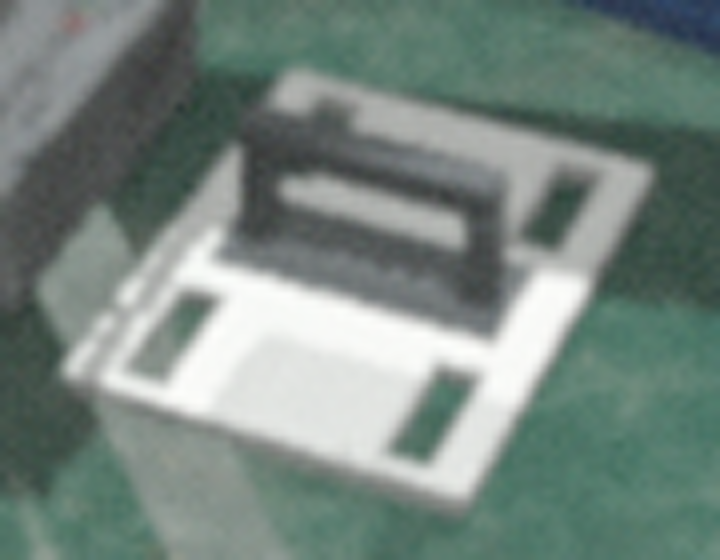

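```bash
python3 - <<'E'
from h import *
f=lambda u,v:(240+(u+.5)/7-.5,165+(v+.5)/7-.5)
g=lambda u,v:(225+(u+.5)/8-.5,205+(v+.5)/8-.5)
C={k:plane('top',*f(*p),.008) for k,p in dict(TR=(578,73),BR=(588,483),BL=(75,488)).items()}
for k in C: print(k,C[k])
print('c',(C['TR']+C['BL'])/2)
for p in((487,146),(168,416),(492,412)): print('slot',plane('top',*f(*p),.008))
print('slotc',(plane('top',*f(487,146),.008)+plane('top',*f(168,416),.008))/2)
S=[plane('side',*g(*p),.008) for p in((290,70),(652,168),(465,498),(65,375))]
print(np.array(S),np.mean(S,0))
d=C['TR']-C['BR'];print('yaw y-edge',np.degrees(np.arctan2(d[1],d[0])));d=C['BL']-C['BR'];print(np.degrees(np.arctan2(d[1],d[0])))
d=S[0]-S[3];print(np.degrees(np.arctan2(d[1],d[0])));d=S[1]-S[2];print(np.degrees(np.arctan2(d[1],d[0])))
print('bar top view',plane('top',*f(327,245),.054))
# bar ends side view at top z .054: (240,118)-(505,180)
a,b=plane('side',*g(245,112),.054),plane('side',*g(508,178),.054);print(a,b,(a+b)/2)
E
```

```text
TR [ 0.6067 -0.1276  0.008 ]
BR [ 0.4837 -0.1255  0.008 ]
BL [0.487  0.0251 0.008 ]
c [ 0.5468 -0.0513  0.008 ]
slot [ 0.5854 -0.0997  0.008 ]
slot [ 0.5075 -0.0028  0.008 ]
slot [ 0.5056 -0.0982  0.008 ]
slotc [ 0.5464 -0.0512  0.008 ]
[[ 0.6049 -0.1264  0.008 ]
 [ 0.4851 -0.1248  0.008 ]
 [ 0.4866  0.0249  0.008 ]
 [ 0.6062  0.0239  0.008 ]] [ 0.5457 -0.0506  0.008 ]
yaw y-edge -1.001466274214989
88.72749586727468
-90.4982136453552
-90.55298937101031
bar top view [ 0.5488 -0.0519  0.054 ]
[ 0.584  -0.0498  0.054 ] [ 0.5049 -0.0515  0.054 ] [ 0.5444 -0.0507  0.054 ]
```

```bash
python3 -m jog '[{"rot":[-0.1,-0.07,0],"travel":[0,0.1,0],"jaw":0.2},{"rot":[0,0,0],"travel":[0.04,0.09,0],"jaw":0.2},{"rot":[0,0,0],"travel":[0.1,0.006,0.003],"jaw":0.2},{"rot":[0,0,0],"travel":[0.1,0,0],"jaw":0.2},{"rot":[0,0,0],"travel":[0.06,0,0],"jaw":0.2},{"rot":[0,0,0],"travel":[0,0,0],"jaw":0.2}]' 50; python3 -c "
from h import *
delta([.546,-.051,.026],down(-90.9))"
```

```text
time: 11.45
position: [0.544, -0.0441, 0.1031]
tool_rot: [-2.211, 0.009, 2.225]
ft_force: [-0.5, 0.3, -0.1]
grip_width: 0.541
t 11.45 pos [ 0.544  -0.0441  0.1031] F [-0.4601  0.3495 -0.0872] T [ 0.0429  0.044  -0.026 ] w 0.5407471544240335 q [ 0.5061  0.2391 -0.5325  1.8344  0.1353  1.1104 -1.6532]
[[-0.0065 -0.0072 -1.    ]
 [-0.0007 -1.      0.0072]
 [-1.      0.0008  0.0065]]
travel now-frame (units) [ 0.2568  0.0226 -0.0085]  target-frame [ 0.2569  0.0228 -0.007 ]  rot units [ 0.0975  0.0744 -0.0092]
```

```bash
python3 -m jog '[{"rot":[0.1,0.07,0],"travel":[0.06,0.022,-0.007],"jaw":0.2},{"rot":[0,0,0],"travel":[0.09,0,0],"jaw":0.2},{"rot":[0,0,0],"travel":[0.08,0,0],"jaw":0.2},{"rot":[0,0,0],"travel":[0.025,0,0],"jaw":0.6},{"rot":[0,0,0],"travel":[0,0,0],"jaw":1},{"rot":[0,0,0],"travel":[0,0,0],"jaw":1},{"rot":[0,0,0],"travel":[0,0,0],"jaw":1},{"rot":[0,0,0],"travel":[0,0,0],"jaw":1}]' 50; python3 -c "
from h import *
delta([.546,-.051,.026],down(-90.9))"
```

```text
time: 12.25
position: [0.5501, -0.0521, 0.0305]
tool_rot: [-2.222, 0.021, 2.204]
ft_force: [-0.4, 0.3, 6.1]
grip_width: 0.13
t 12.25 pos [ 0.5501 -0.0521  0.0305] F [-0.437   0.2694  6.0607] T [0.0094 0.1135 0.019 ] w 0.13049158086956142 q [ 0.4899  0.3311 -0.5079  1.8909  0.1954  0.9596 -1.6955]
[[ 0.0082 -0.0183 -0.9998]
 [-0.0009 -0.9998  0.0183]
 [-1.      0.0008 -0.0082]]
travel now-frame (units) [ 0.0148 -0.0035  0.0138]  target-frame [ 0.0149 -0.0035  0.0137]  rot units [-0.0295 -0.0939 -0.009 ]
```

```bash
python3 -m jog '[{"rot":[0,0,0],"travel":[-0.03,0,0],"jaw":1},{"rot":[0,-0.09,0],"travel":[-0.08,0,0],"jaw":1},{"rot":[0,0,0],"travel":[-0.1,0,0],"jaw":1},{"rot":[0,0,0],"travel":[-0.12,0,0],"jaw":1},{"rot":[0,0,0],"travel":[-0.1,0,0],"jaw":1},{"rot":[0,0,0],"travel":[-0.04,0,0],"jaw":1},{"rot":[0,0,0],"travel":[0,0,0],"jaw":1}]' 60; python3 -c "
from h import *
snap('top','t8');snap('side','s8')
delta([.546,-.051,.16],down(-90.9))"
python3 -c "
import cv2
s=cv2.imread('pics/s8.png');t=cv2.imread('pics/t8.png')
import numpy as np
cv2.imwrite('pics/m10.png',np.hstack([cv2.resize(s[100:280,180:360],(400,400)),cv2.resize(t[130:300,230:400],(400,400))]))"
```

```text
time: 12.95
position: [0.5497, -0.0521, 0.1712]
tool_rot: [-2.213, 0.021, 2.212]
ft_force: [-0.5, -0.4, -3.6]
grip_width: 0.132
t 13.05 pos [ 0.5477 -0.0521  0.1682] F [-0.2663 -0.2823 -3.4074] T [0.0048 0.0737 0.0284] w 0.12458329944569267 q [ 0.5281  0.1844 -0.5342  1.7541  0.0988  1.235  -1.6211]
[[-0.0051 -0.0186 -0.9998]
 [ 0.0002 -0.9998  0.0186]
 [-1.     -0.0001  0.0051]]
travel now-frame (units) [ 0.0273 -0.0036  0.0054]  target-frame [ 0.0272 -0.0036  0.0056]  rot units [-0.0329  0.0585  0.001 ]
```

View pics/m10.png

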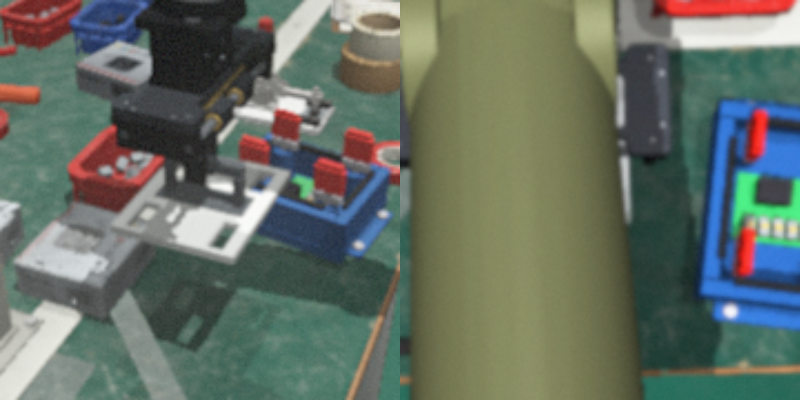

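```bash
python3 - <<'E'
from h import *
f=lambda u,v:(340+(u+.5)/5-.5,160+(v+.5)/5-.5)
g=lambda u,v:(260+(u+.5)/6-.5,140+(v+.5)/6-.5)
T=np.array([plane('top',*f(*p),.108) for p in((213,135),(424,158),(187,385),(403,410))])
S=np.array([plane('side',*g(*p),.108) for p in((297,70),(490,118),(210,138),(412,199))])
# model order: far-left, far-right, near-left, near-right ; box x ~ +X
S=S[[0,1,2,3]]
print(T);print(S)
M=np.array([(48,40),(48,-40),(-48,40),(-48,-40)])/1000
def fit(P):
    P=P[:,:2];c=P.mean(0);Q=P-c;a=np.arctan2((M[:,0]*Q[:,1]-M[:,1]*Q[:,0]).sum(),(M*Q).sum())
    R=np.array([[np.cos(a),-np.sin(a)],[np.sin(a),np.cos(a)]]);print(c,np.degrees(a));print((Q-M@R.T)*1000)
fit(T);fit(S)
for a,b in zip(((213,135),(424,158),(187,385),(403,410)),((297,70),(490,118),(210,138),(412,199))): print(tri(ray('top',*f(*a)),ray('side',*g(*b))))
E
```

```text
[[ 0.5578 -0.2332  0.108 ]
 [ 0.5464 -0.3114  0.108 ]
 [ 0.4642 -0.218   0.108 ]
 [ 0.4524 -0.2968  0.108 ]]
[[ 0.5427 -0.3025  0.108 ]
 [ 0.4534 -0.2954  0.108 ]
 [ 0.5577 -0.232   0.108 ]
 [ 0.466  -0.2189  0.108 ]]
[ 0.5052 -0.2648] -8.779415867180832
[[-0.9289 -0.5739]
 [-0.1445  0.3255]
 [ 0.3398 -0.0219]
 [ 0.7335  0.2703]]
[ 0.5049 -0.2622] -98.48900414441118
[[  5.2327  13.0737]
 [ -4.8517   8.3663]
 [  6.0621 -11.3767]
 [ -6.4431 -10.0633]]
(array([ 0.535 , -0.2279,  0.1512]), np.float64(0.02842093209589115))
(array([ 0.5025, -0.3163,  0.1003]), np.float64(0.08962356175115002))
(array([ 0.5024, -0.2016,  0.1329]), np.float64(0.08489912954296795))
(array([ 0.4714, -0.3073,  0.0538]), np.float64(0.029525604233588954))
```

```bash
python3 -m jog '[{"rot":[-0.5,0,0],"travel":[0,0.08,0.02],"jaw":1},{"rot":[-1,0,0],"travel":[0,0.12,0.03],"jaw":1},{"rot":[-1,0,0],"travel":[0,0.12,0.04],"jaw":1},{"rot":[-1,0,0],"travel":[0,0.12,0.07],"jaw":1},{"rot":[-1,0,0],"travel":[0,0.1,0.07],"jaw":1},{"rot":[-1,0,0],"travel":[0,0.06,0.05],"jaw":1},{"rot":[-1,0,0],"travel":[0,0,0],"jaw":1},{"rot":[-1,0,0],"travel":[0,0,0],"jaw":1}]' 60;python3 -m jog '[{"rot":[-1,0,0],"travel":[0,0,0],"jaw":1},{"rot":[-1,0,0],"travel":[0,0,0],"jaw":1},{"rot":[-1,0,0],"travel":[0,0,0],"jaw":1},{"rot":[-1,0,0],"travel":[0,0,0],"jaw":1},{"rot":[-1,0,0],"travel":[0,0,0],"jaw":1},{"rot":[-1,0,0],"travel":[0,0,0],"jaw":1},{"rot":[-1,0,0],"travel":[0,0,0],"jaw":1},{"rot":[-1,0,0],"travel":[0,0,0],"jaw":1}]' 60; python3 -c "
from h import *
delta([.505,-.2645,.165],down(-8.85))"
```

```text
time: 13.85
position: [0.4918, -0.2463, 0.1669]
tool_rot: [1.852, 0.617, -1.863]
ft_force: [-0.0, -0.1, -4.4]
grip_width: 0.133
time: 14.65
position: [0.4924, -0.245, 0.1671]
tool_rot: [1.377, 1.096, -1.383]
ft_force: [-0.1, -0.5, -3.0]
grip_width: 0.136
t 14.65 pos [ 0.4924 -0.245   0.1671] F [-0.0532 -0.5181 -2.9941] T [ 0.0099 -0.1062  0.0084] w 0.13586870045439403 q [ 0.8734  0.1838 -0.5106  1.7548  0.0948  1.2346  0.1051]
[[-0.0067  0.973  -0.2308]
 [ 0.0026 -0.2308 -0.973 ]
 [-1.     -0.0071 -0.001 ]]
travel now-frame (units) [0.0064 0.0561 0.0536]  target-frame [0.0069 0.0516 0.0578]  rot units [-0.899  -0.0146  0.0814]
```

```bash
python3 -m jog '[{"rot":[-0.9,0,0.08],"travel":[0.007,0.05,0.058],"jaw":1},{"rot":[0,0,0],"travel":[0,0,0],"jaw":1},{"rot":[0,0,0],"travel":[0,0,0],"jaw":1}]' 60;  python3 -c "
from h import *
im=snap('side','s9');t=snap('top','t9')
cv2.imwrite('pics/m11.png',cv2.cvtColor(cv2.resize(im[110:220,250:390],None,fx=5.7,fy=5.45,interpolation=2)[:,:798],cv2.COLOR_RGB2BGR))
cv2.imwrite('pics/m12.png',cv2.cvtColor(cv2.resize(t[130:290,300:480],None,fx=4,fy=3.7,interpolation=2),cv2.COLOR_RGB2BGR))
delta([.505,-.2645,.165],down(-8.85))"
```

```text
time: 14.95
position: [0.503, -0.2657, 0.1653]
tool_rot: [1.327, 1.13, -1.325]
ft_force: [0.5, 0.5, -2.7]
grip_width: 0.133
t 15.05 pos [ 0.5036 -0.265   0.1662] F [ 0.2883  0.5696 -2.4359] T [-0.0346 -0.0498 -0.0181] w 0.1299313515880969 q [ 0.8852  0.2195 -0.5071  1.7179  0.111   1.2315  0.1934]
[[ 0.0018  0.9875 -0.1574]
 [ 0.0007 -0.1574 -0.9875]
 [-1.      0.0017 -0.001 ]]
travel now-frame (units) [ 0.0041  0.0044 -0.0024]  target-frame [ 0.0041  0.0044 -0.0024]  rot units [-0.0411 -0.0112 -0.0196]
```

View pics/m11.png

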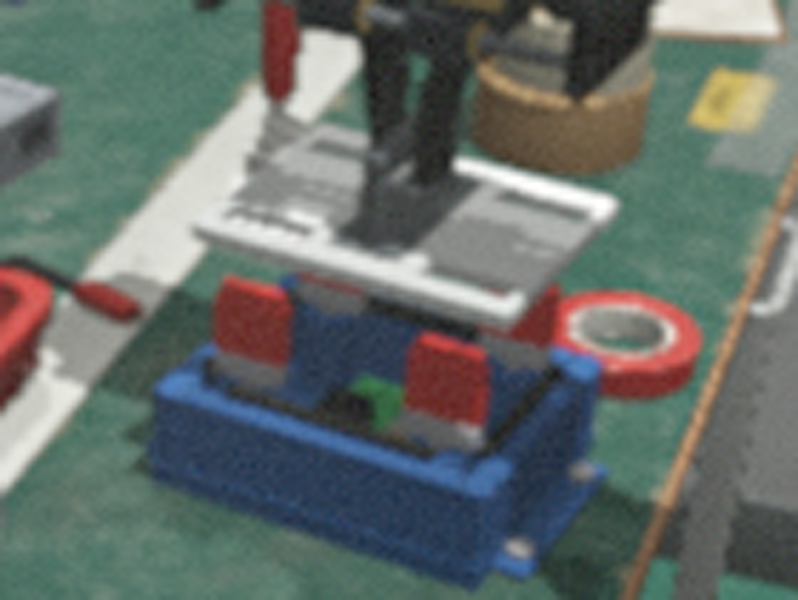

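View pics/m12.png

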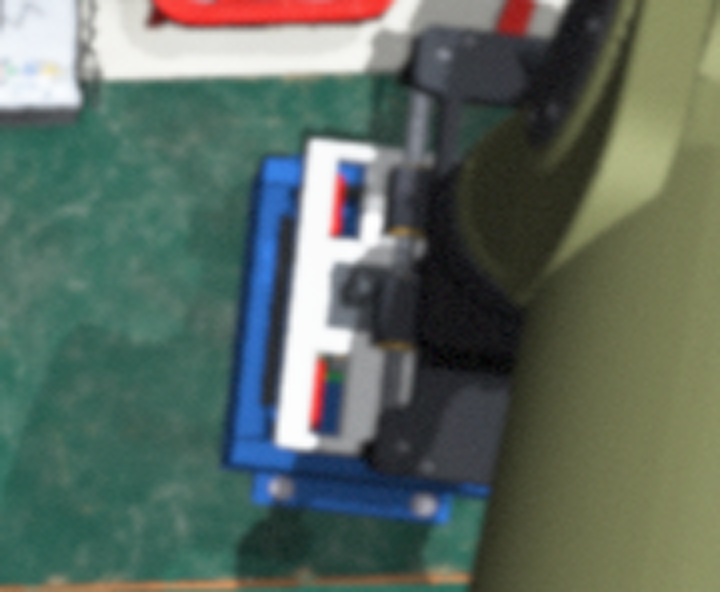

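```bash
python3 - <<'E'
from h import *
g=lambda u,v:(250+(u+.5)/5.7-.5,110+(v+.5)/5.45-.5)
f=lambda u,v:(300+(u+.5)/4-.5,130+(v+.5)/3.7-.5)
for z in(.1435,.147):
    S=[plane('side',*g(*p),z) for p in((197,226),(325,125),(618,200),(519,304))]
    T=[plane('top',*f(*p),z) for p in((310,138),(277,446))]
    print(z);print(np.array(S),np.mean(S,0),(S[0]+S[2])/2,(S[1]+S[3])/2);print(np.array(T), np.linalg.norm(T[0]-T[1]),'mid left edge',np.mean(T,0))
    for a,b in((S[0]-S[3]),(S[1]-S[2]),(T[0]-T[1])) if 0 else [(d[0],d[1]) for d in (S[0]-S[3],S[1]-S[2],T[0]-T[1])]: print(np.degrees(np.arctan2(b,a)))
c=np.array([.505,-.2645]);a=np.radians(-8.8);y=np.array([-np.sin(a),np.cos(a)]);x=np.array([np.cos(a),np.sin(a)])
print('expected left edge mid',c+.06*y, 'corners',[c+i*.075*x+j*.06*y for i,j in((1,1),(1,-1),(-1,-1),(-1,1))])
E
```

```text
0.1435
[[ 0.5807 -0.2169  0.1435]
 [ 0.5628 -0.3359  0.1435]
 [ 0.4186 -0.3148  0.1435]
 [ 0.4353 -0.2054  0.1435]] [ 0.4993 -0.2682  0.1435] [ 0.4996 -0.2659  0.1435] [ 0.4991 -0.2706  0.1435]
[[ 0.5874 -0.2199  0.1435]
 [ 0.4372 -0.1965  0.1435]] 0.15202816568074712 mid left edge [ 0.5123 -0.2082  0.1435]
-4.537927804087793
-8.319092906873502
-8.836678914300812
0.147
[[ 0.5784 -0.2109  0.147 ]
 [ 0.5607 -0.3291  0.147 ]
 [ 0.4175 -0.3081  0.147 ]
 [ 0.4342 -0.1995  0.147 ]] [ 0.4977 -0.2619  0.147 ] [ 0.498  -0.2595  0.147 ] [ 0.4974 -0.2643  0.147 ]
[[ 0.5866 -0.2193  0.147 ]
 [ 0.4369 -0.196   0.147 ]] 0.15142691911744463 mid left edge [ 0.5117 -0.2076  0.147 ]
-4.537927804087736
-8.319092906873532
-8.836678914300801
expected left edge mid [ 0.5142 -0.2052] corners [array([ 0.5883, -0.2167]), array([ 0.5699, -0.3353]), array([ 0.4217, -0.3123]), array([ 0.4401, -0.1937])]
```

```bash
python3 -m jog '[{"rot":[0,0,0],"travel":[0.02,0.008,-0.013],"jaw":1},{"rot":[0,0,0],"travel":[0.04,0,0],"jaw":1},{"rot":[0,0,0],"travel":[0.01,0,0],"jaw":1},{"rot":[0,0,0],"travel":[0,0,0],"jaw":1},{"rot":[0,0,0],"travel":[0,0,0],"jaw":1}]' 60;  python3 -c "
from h import *
im=snap('side','s10');t=snap('top','t10')
a=cv2.cvtColor(cv2.resize(im[120:210,260:360],None,fx=4,fy=4,interpolation=2),cv2.COLOR_RGB2BGR)
b=cv2.cvtColor(cv2.resize(t[150:260,350:450],None,fx=4,fy=4,interpolation=2),cv2.COLOR_RGB2BGR)
o=np.zeros((440,800,3),np.uint8);o[:360,:400]=a;o[:,400:]=b;cv2.imwrite('pics/m13.png',o)
delta([.506,-.2615,.165],down(-8.85))"
```

```text
time: 15.55
position: [0.5074, -0.2627, 0.1466]
tool_rot: [1.326, 1.127, -1.322]
ft_force: [-0.2, -0.6, -3.1]
grip_width: 0.131
t 15.65 pos [ 0.5077 -0.2628  0.1471] F [-0.0781 -0.2633 -2.9646] T [-0.0618 -0.0697 -0.018 ] w 0.13240261531642858 q [ 0.876   0.2385 -0.5075  1.7373  0.1237  1.1925  0.177 ]
[[ 0.0048  0.9875 -0.1576]
 [-0.0018 -0.1576 -0.9875]
 [-1.      0.005   0.001 ]]
travel now-frame (units) [-0.0598 -0.0059 -0.0035]  target-frame [-0.0598 -0.0062 -0.0036]  rot units [-0.0432  0.0115 -0.0571]
```

View pics/m13.png

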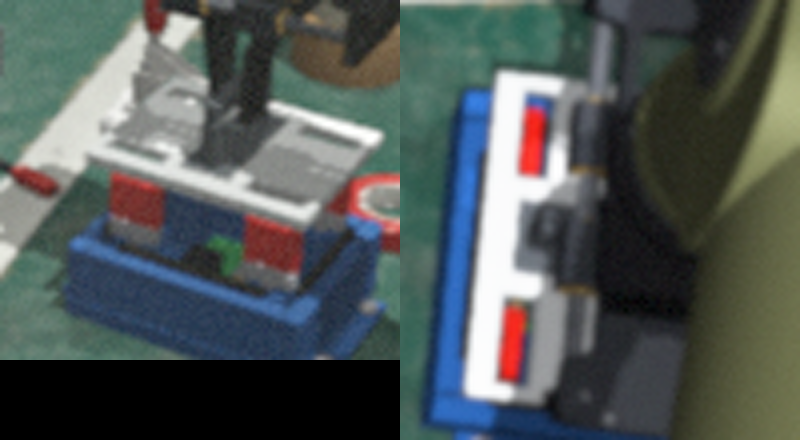

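```bash
python3 -m jog '[{"rot":[-0.04,0,-0.05],"travel":[0.015,-0.001,0.002],"jaw":1},{"rot":[0,0,0],"travel":[0.03,0,0],"jaw":1},{"rot":[0,0,0],"travel":[0.03,0,0],"jaw":1},{"rot":[0,0,0],"travel":[0.005,0,0],"jaw":1},{"rot":[0,0,0],"travel":[0,0,0],"jaw":1}]' 60;  python3 -c "
from h import *
im=snap('side','s11');t=snap('top','t11')
a=cv2.cvtColor(cv2.resize(im[120:210,260:360],None,fx=4,fy=4,interpolation=2),cv2.COLOR_RGB2BGR)
b=cv2.cvtColor(cv2.resize(t[150:260,350:450],None,fx=4,fy=4,interpolation=2),cv2.COLOR_RGB2BGR)
o=np.zeros((440,800,3),np.uint8);o[:360,:400]=a;o[:,400:]=b;cv2.imwrite('pics/m14.png',o)
delta([.507,-.2635,.0905],down(-8.85))"
```

```text
time: 16.15
position: [0.5066, -0.2629, 0.1218]
tool_rot: [1.321, 1.133, -1.323]
ft_force: [-0.2, -0.3, -3.1]
grip_width: 0.135
t 16.25 pos [ 0.5072 -0.2632  0.1228] F [ 0.0819 -0.3776 -2.5209] T [-0.0178 -0.1301 -0.0115] w 0.1336858938153081 q [ 0.8706  0.2641 -0.5045  1.7599  0.1392  1.1525  0.1696]
[[ 0.      0.9881 -0.1539]
 [-0.0007 -0.1539 -0.9881]
 [-1.      0.0002  0.0007]]
travel now-frame (units) [ 0.1075 -0.0006  0.001 ]  target-frame [ 0.1075 -0.0006  0.001 ]  rot units [-0.0006  0.0077 -0.0017]
```

View pics/m14.png

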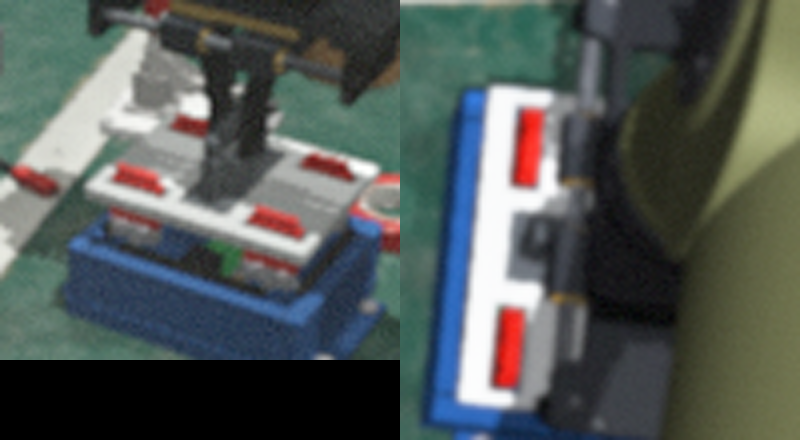

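```bash
python3 -m jog '[{"rot":[0,0,0],"travel":[0.03,0,0],"jaw":1},{"rot":[0,0,0],"travel":[0.03,0,0],"jaw":1},{"rot":[0,0,0],"travel":[0.02,0,0],"jaw":1},{"rot":[0,0,0],"travel":[0.01,0,0],"jaw":1},{"rot":[0,0,0],"travel":[0.007,0,0],"jaw":1},{"rot":[0,0,0],"travel":[0,0,0],"jaw":1}]' 60;  python3 -c "
from h import *
delta([.507,-.2635,.0905],down(-8.85))"
```

```text
time: 16.85
position: [0.507, -0.2632, 0.0933]
tool_rot: [1.322, 1.132, -1.323]
ft_force: [-0.1, -0.3, -3.2]
grip_width: 0.13
t 16.85 pos [ 0.507  -0.2632  0.0933] F [-0.0854 -0.2669 -3.2224] T [ 0.0483 -0.0756 -0.0288] w 0.1298136103659145 q [ 0.8638  0.2943 -0.4996  1.7887  0.1573  1.0981  0.1559]
[[-0.0004  0.9881 -0.1539]
 [-0.0004 -0.1539 -0.9881]
 [-1.     -0.0003  0.0005]]
travel now-frame (units) [0.0094 0.0002 0.0011]  target-frame [0.0094 0.0002 0.0011]  rot units [-0.0008  0.0055  0.0036]
```

```bash
python3 -m jog '[{"rot":[0,0,0],"travel":[0.006,0,0],"jaw":1},{"rot":[0,0,0],"travel":[0.004,0,0],"jaw":1},{"rot":[0,0,0],"travel":[0,0,0],"jaw":1}]' 60;  python3 -c "
from h import *
delta([.507,-.2635,.0905],down(-8.85))"
```

```text
time: 17.15
position: [0.5073, -0.2634, 0.0909]
tool_rot: [1.322, 1.131, -1.322]
ft_force: [0.8, -0.2, -1.9]
grip_width: 0.127
t 17.15 pos [ 0.5073 -0.2634  0.0909] F [ 0.7938 -0.1827 -1.9285] T [ 0.0437 -0.0408  0.0233] w 0.1271729788746668 q [ 0.8632  0.297  -0.499   1.7909  0.1592  1.0927  0.1544]
[[ 0.0004  0.9881 -0.154 ]
 [-0.001  -0.154  -0.9881]
 [-1.      0.0005  0.0009]]
travel now-frame (units) [ 0.0012 -0.0009  0.0006]  target-frame [ 0.0012 -0.0009  0.0006]  rot units [-0.0022  0.0104 -0.0061]
```

```bash
python3 -m jog '[{"rot":[0,0,0],"travel":[0.002,0,0],"jaw":1},{"rot":[0,0,0],"travel":[0,0,0],"jaw":0.6},{"rot":[0,0,0],"travel":[0,0,0],"jaw":0.3},{"rot":[0,0,0],"travel":[0,0,0],"jaw":0.2},{"rot":[0,0,0],"travel":[0,0,0],"jaw":0.2},{"rot":[0,0,0],"travel":[0,0,0],"jaw":0.2},{"rot":[0,0,0],"travel":[-0.04,0,0],"jaw":0.2},{"rot":[0,0,0],"travel":[-0.1,0,0],"jaw":0.2}]' 60; python3 -m jog '[{"rot":[0,0,0],"travel":[-0.12,0,0],"jaw":0.3},{"rot":[0,0,0],"travel":[-0.04,0,0],"jaw":0.3}]';  python3 -c "
from h import *
im=snap('side','s12');t=snap('top','t12')
a=cv2.cvtColor(cv2.resize(im[120:210,260:360],None,fx=4,fy=4,interpolation=2),cv2.COLOR_RGB2BGR)
b=cv2.cvtColor(cv2.resize(t[150:260,350:450],None,fx=4,fy=4,interpolation=2),cv2.COLOR_RGB2BGR)
o=np.zeros((440,800,3),np.uint8);o[:360,:400]=a;o[:,400:]=b;cv2.imwrite('pics/m15.png',o)
delta([.507,-.2635,.0905],down(-8.85))"
```

```text
time: 17.95
position: [0.5052, -0.2624, 0.1305]
tool_rot: [1.321, 1.137, -1.325]
ft_force: [-0.3, -0.4, -0.3]
grip_width: 0.401
time: 18.15
position: [0.5093, -0.2639, 0.1848]
tool_rot: [1.322, 1.125, -1.319]
ft_force: [0.6, 0.8, 0.8]
grip_width: 0.36
t 18.25 pos [ 0.5087 -0.2638  0.1829] F [-0.5295 -0.4618 -0.4041] T [-0.0216 -0.0958  0.024 ] w 0.3552762751171148 q [ 0.8811  0.2127 -0.5114  1.6913  0.1105  1.2606  0.1915]
[[ 0.0043  0.9881 -0.1539]
 [-0.0036 -0.1539 -0.9881]
 [-1.      0.0048  0.0029]]
travel now-frame (units) [ 0.3081 -0.0071 -0.0011]  target-frame [ 0.3081 -0.0056 -0.0002]  rot units [-0.0008  0.0332 -0.0547]
```

View pics/m15.png

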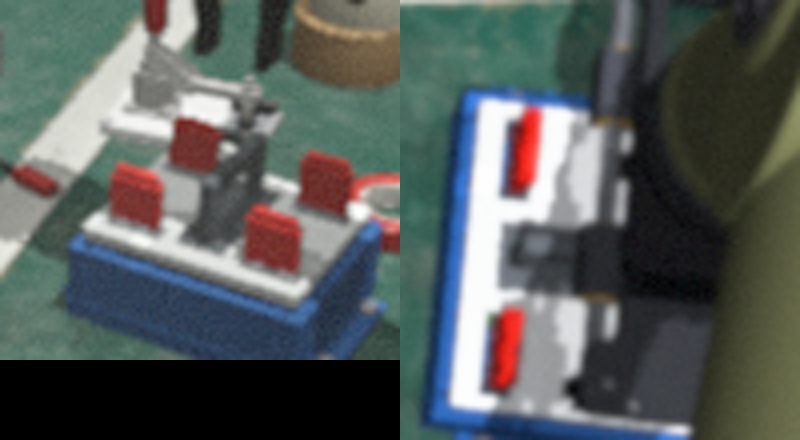

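```bash
python3 -m jog '[{"rot":[-0.2,0,0],"travel":[0,-0.085,-0.064],"jaw":0.3},{"rot":[-1,0,0],"travel":[0,-0.085,-0.064],"jaw":0.3},{"rot":[-1,0,0],"travel":[0,0,0],"jaw":0.3},{"rot":[-1,0,0],"travel":[0,0,0],"jaw":0.3},{"rot":[-1,0,0],"travel":[0,0,0],"jaw":0.3},{"rot":[-1,0,0],"travel":[0,0,0],"jaw":0.3},{"rot":[-1,0,0],"travel":[0,0,0],"jaw":0.3},{"rot":[-1,0,0],"travel":[0,0,0],"jaw":0.3}]' 50; python3 -m jog '[{"rot":[-1,0,0],"travel":[0,0,0],"jaw":0.3},{"rot":[-1,0,0],"travel":[0,0,0],"jaw":0.3},{"rot":[-1,0,0],"travel":[0,0,0],"jaw":0.3},{"rot":[-1,0,0],"travel":[0,0,0],"jaw":0.3},{"rot":[-1,0,0],"travel":[0,0,0],"jaw":0.3},{"rot":[-1,0,0],"travel":[0,0,0],"jaw":0.3},{"rot":[-1,0,0],"travel":[0,0,0],"jaw":0.3},{"rot":[-1,0,0],"travel":[0,0,0],"jaw":0.3}]';python3 -m jog '[{"rot":[-1,0,0],"travel":[0,0,0],"jaw":0.3},{"rot":[-1,0,0],"travel":[0,0,0],"jaw":0.3},{"rot":[0,0,0],"travel":[0,0,0],"jaw":0.3}]';  python3 -c "
from h import *
t=snap('top','t13')
delta([.4639,-.2180,.12],down(81.2))"
```

```text
time: 19.05
position: [0.4612, -0.2174, 0.1784]
tool_rot: [0.851, 1.4, -0.852]
ft_force: [-0.3, -0.0, -0.3]
grip_width: 0.347
time: 19.85
position: [0.4612, -0.2174, 0.1783]
tool_rot: [0.31, 1.551, -0.31]
ft_force: [-0.7, 0.2, 0.3]
grip_width: 0.35
time: 20.15
position: [0.4613, -0.2175, 0.1785]
tool_rot: [0.176, 1.566, -0.176]
ft_force: [-0.4, 0.8, -0.2]
grip_width: 0.35
t 20.2 pos [ 0.4614 -0.2175  0.1787] F [-0.1085 -0.4189 -0.8589] T [ 0.0909 -0.176  -0.0074] w 0.35362341140532655 q [ 0.9664  0.0865 -0.6034  1.8327  0.0521  1.24    1.6923]
[[-0.0019  0.2244  0.9745]
 [ 0.0005  0.9745 -0.2244]
 [-1.      0.0001 -0.002 ]]
travel now-frame (units) [0.1958 0.0001 0.0088]  target-frame [ 0.1958 -0.0005  0.0084]  rot units [-0.8332 -0.0229 -0.0019]
```

View pics/t13.png

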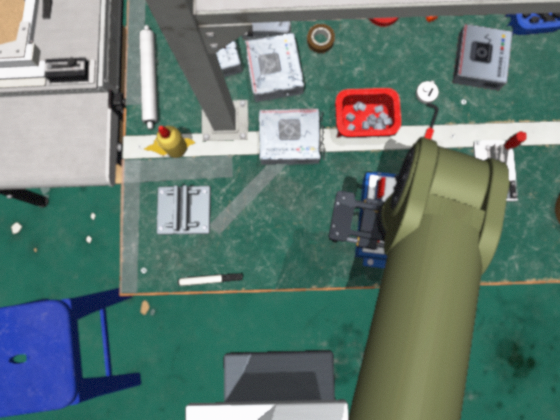

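```bash
python3 -m jog '[{"rot":[-0.83,0,0],"travel":[0.06,0,0.008],"jaw":0.3},{"rot":[0,0,0],"travel":[0.1,0,0],"jaw":0.3},{"rot":[0,0,0],"travel":[0.04,0,0],"jaw":0.3},{"rot":[0,0,0],"travel":[0,0,0],"jaw":0.3}]';  python3 -c "
from h import *
im=snap('side','s14')
a=cv2.cvtColor(cv2.resize(im[110:210,250:370],None,fx=6,fy=6,interpolation=2),cv2.COLOR_RGB2BGR);cv2.imwrite('pics/m16.png',a)
delta([.4639,-.2180,.076],down(81.2))
print(proj('side',[.4639,-.2180,.108]))"
```

```text
time: 20.6
position: [0.4628, -0.2176, 0.1178]
tool_rot: [0.122, 1.572, -0.119]
ft_force: [-0.4, 0.3, 0.2]
grip_width: 0.35
t 20.65 pos [ 0.4639 -0.218   0.1193] F [ 0.1568  0.458  -0.022 ] T [ 0.0631 -0.1531  0.0096] w 0.35209905932140523 q [ 0.954   0.1522 -0.6073  1.8968  0.0962  1.1232  1.7284]
[[-0.0018  0.1521  0.9884]
 [ 0.0006  0.9884 -0.1521]
 [-1.      0.0003 -0.0019]]
travel now-frame (units) [ 0.1444 -0.0001  0.0002]  target-frame [ 0.1444 -0.     -0.0001]  rot units [ 0.0099 -0.0217 -0.0035]
[328.9901 173.1188]
```

View pics/m16.png

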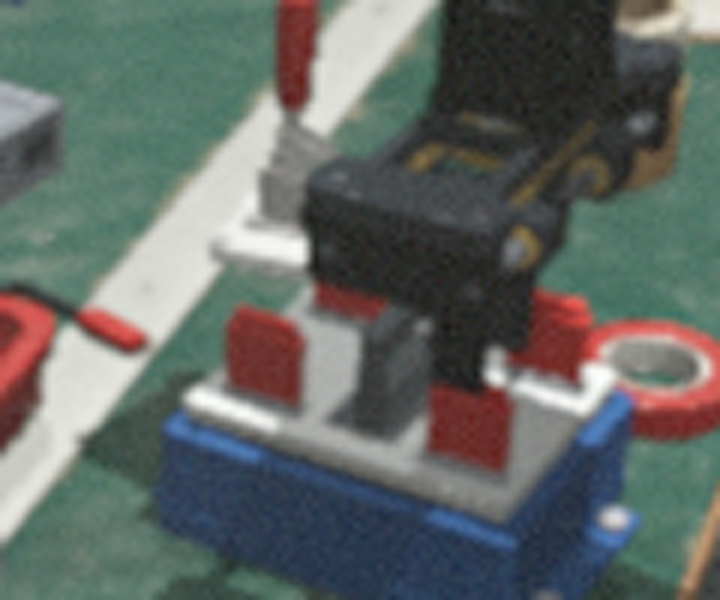

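```bash
python3 -m jog '[{"rot":[0,0,0],"travel":[0.06,0,0],"jaw":0.3},{"rot":[0,0,0],"travel":[0.06,0,0],"jaw":0.3},{"rot":[0,0,0],"travel":[0.024,0,0],"jaw":0.4},{"rot":[0,0,0],"travel":[0,0,0],"jaw":1},{"rot":[0,0,0],"travel":[0,0,0],"jaw":1},{"rot":[0,0,0],"travel":[0,0,0],"jaw":1},{"rot":[0,0,0],"travel":[0,0,0],"jaw":1},{"rot":[0,0,0],"travel":[0,0,0],"jaw":1}]' 50;  python3 -c "
from h import *
delta([.4639,-.2180,.076],down(81.2))"
```

```text
time: 21.45
position: [0.465, -0.221, 0.078]
tool_rot: [0.117, 1.565, -0.124]
ft_force: [-0.4, -4.7, 1.4]
grip_width: 0.112
t 21.45 pos [ 0.465 -0.221  0.078] F [-0.4043 -4.7167  1.4367] T [-1.0604 -0.0855 -0.0373] w 0.11197366089759507 q [ 0.9409  0.2037 -0.6004  1.9366  0.1373  1.0371  1.6978]
[[ 0.0018  0.1528  0.9883]
 [-0.0045  0.9882 -0.1528]
 [-1.     -0.0042  0.0025]]
travel now-frame (units) [ 0.0067  0.0092 -0.0053]  target-frame [ 0.0067  0.0092 -0.0053]  rot units [0.002  0.0282 0.0477]
```

```bash
python3 -m jog '[{"rot":[0.8,0,0],"travel":[0.002,-0.009,0.002],"jaw":1},{"rot":[1,0,0],"travel":[0.002,0,0],"jaw":1},{"rot":[1,0,0],"travel":[0.002,0,0],"jaw":1},{"rot":[1,0,0],"travel":[0.002,0,0],"jaw":1},{"rot":[1,0,0],"travel":[0.002,0,0],"jaw":1},{"rot":[1,0,0],"travel":[0.002,0,0],"jaw":1},{"rot":[0.2,0,0],"travel":[0,0,0],"jaw":1},{"rot":[0,0,0],"travel":[0,0,0],"jaw":1}]' 50;  python3 -c "
from h import *
delta([.4645,-.2215,.0725],down(51.2))"
```

```text
time: 22.25
position: [0.4652, -0.2209, 0.0746]
tool_rot: [0.528, 1.505, -0.529]
ft_force: [-2.4, 0.3, 5.5]
grip_width: 0.114
t 22.25 pos [ 0.4652 -0.2209  0.0746] F [-2.4397  0.33    5.5046] T [0.1285 0.3709 0.1426] w 0.11426824901356186 q [ 0.8869  0.2024 -0.5401  1.9388  0.1219  1.0311  1.1886]
[[ 0.0004  0.6252  0.7805]
 [-0.0012  0.7805 -0.6252]
 [-1.     -0.0007  0.0011]]
travel now-frame (units) [ 0.0071 -0.003  -0.0006]  target-frame [ 0.0071 -0.003  -0.0005]  rot units [0.0213 0.0125 0.0078]
```

```bash
python3 -m jog '[{"rot":[0,0,0],"travel":[0,0,0],"jaw":0.3},{"rot":[0,0,0],"travel":[0,0,0],"jaw":0.3},{"rot":[0,0,0],"travel":[0,0,0],"jaw":0.3},{"rot":[0,0,0],"travel":[-0.04,0,0],"jaw":0.3},{"rot":[0,0,0],"travel":[-0.08,0,0],"jaw":0.3},{"rot":[0,0,0],"travel":[-0.09,-0.002,0.02],"jaw":0.3},{"rot":[0,0,0],"travel":[-0.02,-0.025,0.13],"jaw":0.3},{"rot":[0,0,0],"travel":[0,-0.025,0.13],"jaw":0.3}]' 50; python3 -m jog '[{"rot":[0,0,0],"travel":[0,-0.02,0.128],"jaw":0.3},{"rot":[-1,0,0],"travel":[0,0,0],"jaw":0.3},{"rot":[-1,0,0],"travel":[0,0,0],"jaw":0.3},{"rot":[-1,0,0],"travel":[0,0,0],"jaw":0.3},{"rot":[-1,0,0],"travel":[0,0,0],"jaw":0.3},{"rot":[-1,0,0],"travel":[0,0,0],"jaw":0.3},{"rot":[-1,0,0],"travel":[0,0,0],"jaw":0.3}]';  python3 -c "
from h import *
snap('side','s15')
delta([.547,-.3140,.076],down(81.2))"
```

```text
time: 23.05
position: [0.5225, -0.287, 0.1458]
tool_rot: [0.526, 1.5, -0.53]
ft_force: [0.5, -0.6, 0.6]
grip_width: 0.345
time: 23.75
position: [0.5469, -0.3145, 0.1431]
tool_rot: [0.116, 1.567, -0.117]
ft_force: [-0.9, 0.1, -0.3]
grip_width: 0.353
t 23.8 pos [ 0.5469 -0.3146  0.143 ] F [ 0.3087 -0.1338 -0.6036] T [ 0.0941 -0.0634 -0.0267] w 0.3520037282036338 q [ 0.9441  0.3869 -0.5848  1.5864  0.223   1.235   1.745 ]
[[ 0.0004  0.1449  0.9894]
 [-0.0007  0.9894 -0.1449]
 [-1.     -0.0006  0.0005]]
travel now-frame (units) [ 0.2234  0.0022 -0.    ]  target-frame [0.2234 0.0021 0.0001]  rot units [0.094  0.0054 0.0073]
```

View pics/s15.png

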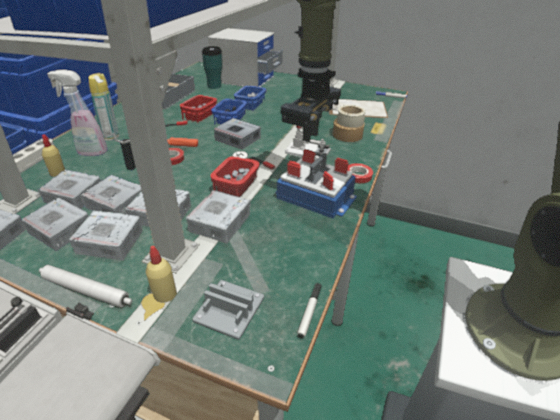

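```bash
python3 -m jog '[{"rot":[0.09,0,0],"travel":[0.08,0.001,0],"jaw":0.3},{"rot":[0,0,0],"travel":[0.09,0,0],"jaw":0.3},{"rot":[0,0,0],"travel":[0.054,0,0],"jaw":0.4},{"rot":[0,0,0],"travel":[0,0,0],"jaw":1},{"rot":[0,0,0],"travel":[0,0,0],"jaw":1},{"rot":[0,0,0],"travel":[0,0,0],"jaw":1},{"rot":[0,0,0],"travel":[0,0,0],"jaw":1},{"rot":[0,0,0],"travel":[0,0,0],"jaw":1}]' 50;  python3 -c "
from h import *
delta([.547,-.3140,.076],down(81.2))"
```

```text
time: 24.6
position: [0.5477, -0.315, 0.0766]
tool_rot: [0.124, 1.565, -0.127]
ft_force: [0.6, -1.7, 3.0]
grip_width: 0.109
t 24.6 pos [ 0.5477 -0.315   0.0766] F [ 0.5518 -1.7395  3.0326] T [-0.1411 -0.1913  0.0735] w 0.10856572851661052 q [ 0.9271  0.4472 -0.565   1.6504  0.2622  1.1171  1.7023]
[[ 0.0022  0.1593  0.9872]
 [-0.0025  0.9872 -0.1593]
 [-1.     -0.0022  0.0025]]
travel now-frame (units) [ 0.0019  0.003  -0.003 ]  target-frame [ 0.0019  0.003  -0.003 ]  rot units [-0.073   0.0291  0.0249]
```

```bash
python3 -m jog '[{"rot":[0.8,0,0],"travel":[0.002,-0.003,0.001],"jaw":1},{"rot":[1,0,0],"travel":[0.002,0,0],"jaw":1},{"rot":[1,0,0],"travel":[0.002,0,0],"jaw":1},{"rot":[1,0,0],"travel":[0.002,0,0],"jaw":1},{"rot":[1,0,0],"travel":[0.002,0,0],"jaw":1},{"rot":[1,0,0],"travel":[0.002,0,0],"jaw":1},{"rot":[0.15,0,0],"travel":[0,0,0],"jaw":1},{"rot":[0,0,0],"travel":[0,0,0],"jaw":1}]' 50;  python3 -c "
from h import *
delta([.5477,-.315,.0725],down(51.2))"
```

```text
time: 25.4
position: [0.5478, -0.315, 0.0731]
tool_rot: [0.53, 1.503, -0.532]
ft_force: [-1.0, 0.9, 5.3]
grip_width: 0.11
t 25.4 pos [ 0.5478 -0.315   0.0731] F [-0.9989  0.9453  5.2938] T [0.2573 0.0777 0.0758] w 0.1100216292717274 q [ 0.8551  0.4332 -0.4711  1.6546  0.2159  1.1035  1.2162]
[[ 0.0015  0.6277  0.7785]
 [-0.0015  0.7785 -0.6277]
 [-1.     -0.0003  0.0021]]
travel now-frame (units) [ 0.0022 -0.0003 -0.0004]  target-frame [ 0.0022 -0.0003 -0.0004]  rot units [-0.0162  0.0246  0.0029]
```

```bash
python3 -m jog '[{"rot":[0,0,0],"travel":[0,0,0],"jaw":0.3},{"rot":[0,0,0],"travel":[0,0,0],"jaw":0.3},{"rot":[0,0,0],"travel":[0,0,0],"jaw":0.3},{"rot":[0,0,0],"travel":[-0.04,0,0],"jaw":0.3},{"rot":[0,0,0],"travel":[-0.08,0,0],"jaw":0.3},{"rot":[0,0,0],"travel":[-0.09,0.011,-0.004],"jaw":0.3},{"rot":[0,0,0],"travel":[-0.02,0.11,-0.065],"jaw":0.3},{"rot":[0,0,0],"travel":[0,0.11,-0.065],"jaw":0.3}]' 50; python3 -m jog '[{"rot":[-1,0,0],"travel":[0,0,0],"jaw":0.3},{"rot":[-1,0,0],"travel":[0,0,0],"jaw":0.3},{"rot":[-1,0,0],"travel":[0,0,0],"jaw":0.3},{"rot":[-1,0,0],"travel":[0,0,0],"jaw":0.3},{"rot":[-1,0,0],"travel":[0,0,0],"jaw":0.3},{"rot":[-1,0,0],"travel":[0,0,0],"jaw":0.3},{"rot":[0,0,0],"travel":[0,0,0],"jaw":0.3}]';  python3 -c "
from h import *
delta([.5599,-.2359,.076],down(81.2))"
```

```text
time: 26.2
position: [0.5603, -0.2368, 0.1431]
tool_rot: [0.533, 1.5, -0.535]
ft_force: [0.9, 0.9, -0.8]
grip_width: 0.351
time: 26.9
position: [0.5593, -0.2361, 0.1411]
tool_rot: [0.121, 1.567, -0.123]
ft_force: [0.8, 0.1, -0.2]
grip_width: 0.351
t 26.9 pos [ 0.5593 -0.2361  0.1411] F [ 0.7714  0.1212 -0.1909] T [ 0.1248 -0.1288  0.026 ] w 0.3506033331159319 q [ 0.8521  0.3404 -0.6034  1.6495  0.2043  1.2145  1.6195]
[[ 0.0005  0.1547  0.988 ]
 [-0.0009  0.988  -0.1547]
 [-1.     -0.0008  0.0006]]
travel now-frame (units) [0.2171 0.001  0.0016]  target-frame [0.2171 0.0009 0.0017]  rot units [-0.0195  0.0072  0.0093]
```

```bash
python3 -m jog '[{"rot":[0,0,0],"travel":[0.08,0.001,0.0015],"jaw":0.3},{"rot":[0,0,0],"travel":[0.09,0,0],"jaw":0.3},{"rot":[0,0,0],"travel":[0.047,0,0],"jaw":0.4},{"rot":[0,0,0],"travel":[0,0,0],"jaw":1},{"rot":[0,0,0],"travel":[0,0,0],"jaw":1},{"rot":[0,0,0],"travel":[0,0,0],"jaw":1},{"rot":[0,0,0],"travel":[0,0,0],"jaw":1},{"rot":[0,0,0],"travel":[0,0,0],"jaw":1}]' 50;  python3 -c "
from h import *
delta([.5599,-.2359,.076],down(81.2))"
```

```text
time: 27.7
position: [0.5607, -0.2361, 0.0767]
tool_rot: [0.121, 1.565, -0.123]
ft_force: [0.3, -1.0, 3.2]
grip_width: 0.111
t 27.7 pos [ 0.5607 -0.2361  0.0767] F [ 0.2842 -1.0095  3.2319] T [ 0.099  -0.213  -0.0032] w 0.11054005838967762 q [ 0.8336  0.4038 -0.5859  1.7103  0.2476  1.0992  1.5871]
[[ 0.0022  0.155   0.9879]
 [-0.0018  0.9879 -0.155 ]
 [-1.     -0.0015  0.0025]]
travel now-frame (units) [ 0.0024  0.0003 -0.0028]  target-frame [ 0.0024  0.0003 -0.0028]  rot units [-0.0235  0.0285  0.0167]
```

Turn b halfway, then on to d (diagonal): Δ = (−.107, −.0644).

```bash
python3 -m jog '[{"rot":[0.8,0,0],"travel":[0.002,0,0],"jaw":1},{"rot":[1,0,0],"travel":[0.002,0,0],"jaw":1},{"rot":[1,0,0],"travel":[0.002,0,0],"jaw":1},{"rot":[1,0,0],"travel":[0.002,0,0],"jaw":1},{"rot":[1,0,0],"travel":[0.002,0,0],"jaw":1},{"rot":[1,0,0],"travel":[0.002,0,0],"jaw":1},{"rot":[0.15,0,0],"travel":[0,0,0],"jaw":1},{"rot":[0,0,0],"travel":[0,0,0],"jaw":1}]' 50;  python3 -c "
from h import *
delta([.4529,-.3003,.0725],down(51.2))"
```

```text
time: 28.5
position: [0.5607, -0.2363, 0.0733]
tool_rot: [0.526, 1.503, -0.529]
ft_force: [-1.3, -0.5, 6.1]
grip_width: 0.112
t 28.5 pos [ 0.5607 -0.2363  0.0733] F [-1.3404 -0.5327  6.1247] T [ 0.0461 -0.0697  0.046 ] w 0.11214966375042379 q [ 0.7616  0.3898 -0.495   1.7157  0.2074  1.0853  1.0975]
[[ 0.0021  0.6244  0.7811]
 [-0.0023  0.7811 -0.6244]
 [-1.     -0.0005  0.0031]]
travel now-frame (units) [ 0.0024 -0.3909 -0.1474]  target-frame [ 0.0027 -0.3913 -0.1463]  rot units [0.0321 0.0353 0.0057]
```

```bash
python3 -m jog '[{"rot":[0,0,0],"travel":[0,0,0],"jaw":0.3},{"rot":[0,0,0],"travel":[0,0,0],"jaw":0.3},{"rot":[0,0,0],"travel":[0,0,0],"jaw":0.3},{"rot":[0,0,0],"travel":[-0.04,0,0],"jaw":0.3},{"rot":[0,0,0],"travel":[-0.08,0,0],"jaw":0.3},{"rot":[0,0,0],"travel":[-0.1,-0.01,-0.004],"jaw":0.3},{"rot":[0,0,0],"travel":[-0.02,-0.13,-0.05],"jaw":0.3},{"rot":[0,0,0],"travel":[0,-0.13,-0.05],"jaw":0.3}]' 50; python3 -m jog '[{"rot":[0,0,0],"travel":[0,-0.12,-0.044],"jaw":0.3},{"rot":[-1,0,0],"travel":[0,0,0],"jaw":0.3},{"rot":[-1,0,0],"travel":[0,0,0],"jaw":0.3},{"rot":[-1,0,0],"travel":[0,0,0],"jaw":0.3},{"rot":[-1,0,0],"travel":[0,0,0],"jaw":0.3},{"rot":[-1,0,0],"travel":[0,0,0],"jaw":0.3},{"rot":[-1,0,0],"travel":[0,0,0],"jaw":0.3},{"rot":[0,0,0],"travel":[0,0,0],"jaw":0.3}]';  python3 -c "
from h import *
delta([.4529,-.3003,.076],down(81.2))"
```

```text
time: 29.3
position: [0.486, -0.2794, 0.1464]
tool_rot: [0.524, 1.502, -0.526]
ft_force: [-0.2, -0.9, -0.5]
grip_width: 0.347
time: 30.1
position: [0.4521, -0.2994, 0.1445]
tool_rot: [0.117, 1.567, -0.119]
ft_force: [0.1, 0.2, 0.5]
grip_width: 0.346
t 30.1 pos [ 0.4521 -0.2994  0.1445] F [0.1164 0.1841 0.5039] T [ 0.0761 -0.1273 -0.0095] w 0.34594054721212913 q [ 1.0043  0.1804 -0.5156  1.8062  0.0967  1.1788  1.8788]
[[ 0.0005  0.1501  0.9887]
 [-0.0011  0.9887 -0.1501]
 [-1.     -0.001   0.0006]]
travel now-frame (units) [ 0.2282 -0.0025  0.0029]  target-frame [ 0.2282 -0.0027  0.003 ]  rot units [0.0339 0.007  0.0114]
```

```bash
python3 -m jog '[{"rot":[0,0,0],"travel":[0.08,-0.0025,0.003],"jaw":0.3},{"rot":[0,0,0],"travel":[0.09,0,0],"jaw":0.3},{"rot":[0,0,0],"travel":[0.058,0,0],"jaw":0.4},{"rot":[0,0,0],"travel":[0,0,0],"jaw":1},{"rot":[0,0,0],"travel":[0,0,0],"jaw":1},{"rot":[0,0,0],"travel":[0,0,0],"jaw":1},{"rot":[0,0,0],"travel":[0,0,0],"jaw":1},{"rot":[0,0,0],"travel":[0,0,0],"jaw":1}]' 50;  python3 -c "
from h import *
delta([.4529,-.3003,.076],down(81.2))"
```

```text
time: 30.9
position: [0.4537, -0.3004, 0.0768]
tool_rot: [0.117, 1.566, -0.12]
ft_force: [-0.1, 1.7, 4.6]
grip_width: 0.108
t 30.9 pos [ 0.4537 -0.3004  0.0768] F [-0.0678  1.6605  4.6023] T [ 0.4608 -0.1528 -0.0315] w 0.10847935675920281 q [ 0.987   0.2562 -0.5068  1.8708  0.1432  1.0476  1.8421]
[[ 0.0019  0.1507  0.9886]
 [-0.0018  0.9886 -0.1507]
 [-1.     -0.0015  0.0021]]
travel now-frame (units) [ 0.0025  0.     -0.0028]  target-frame [ 0.0025  0.     -0.0028]  rot units [0.0267 0.0242 0.0168]
```

```bash
python3 -m jog '[{"rot":[0.8,0,0],"travel":[0.002,0.002,0],"jaw":1},{"rot":[1,0,0],"travel":[0.002,0,0],"jaw":1},{"rot":[1,0,0],"travel":[0.002,0,0],"jaw":1},{"rot":[1,0,0],"travel":[0.002,0,0],"jaw":1},{"rot":[1,0,0],"travel":[0.002,0,0],"jaw":1},{"rot":[1,0,0],"travel":[0.002,0,0],"jaw":1},{"rot":[0.2,0,0],"travel":[0,0,0],"jaw":1},{"rot":[0,0,0],"travel":[0,0,0],"jaw":1}]' 50;  python3 -c "
from h import *
delta([.4650,-.2212,.0725],down(51.2))"
```

```text
time: 31.7
position: [0.4536, -0.3007, 0.0733]
tool_rot: [0.526, 1.503, -0.53]
ft_force: [-0.7, -0.1, 6.1]
grip_width: 0.113
t 31.7 pos [ 0.4536 -0.3007  0.0733] F [-0.7496 -0.0952  6.1293] T [0.0575 0.0226 0.0641] w 0.11336759747343463 q [ 0.9259  0.251  -0.4378  1.8762  0.1248  1.0378  1.3327]
[[ 0.0016  0.6248  0.7808]
 [-0.0031  0.7808 -0.6248]
 [-1.     -0.0014  0.0032]]
travel now-frame (units) [ 0.002   0.2305 -0.1358]  target-frame [ 0.0028  0.2302 -0.1364]  rot units [0.0261 0.0365 0.016 ]
```

```bash
python3 -m jog '[{"rot":[0,0,0],"travel":[0,0,0],"jaw":0.3},{"rot":[0,0,0],"travel":[0,0,0],"jaw":0.3},{"rot":[0,0,0],"travel":[0,0,0],"jaw":0.3},{"rot":[0,0,0],"travel":[-0.04,0,0],"jaw":0.3},{"rot":[0,0,0],"travel":[-0.08,0,0],"jaw":0.3},{"rot":[0,0,0],"travel":[-0.1,0.01,-0.006],"jaw":0.3},{"rot":[0,0,0],"travel":[-0.02,0.11,-0.065],"jaw":0.3},{"rot":[0,0,0],"travel":[0,0.11,-0.065],"jaw":0.3}]' 50;python3 -m jog '[{"rot":[0,0,0],"travel":[0,0,0],"jaw":0.3}]';  python3 -c "
from h import *
im=snap('side','s17')
a=cv2.cvtColor(cv2.resize(im[110:220,250:380],None,fx=6,fy=5.4,interpolation=2),cv2.COLOR_RGB2BGR);cv2.imwrite('pics/m17.png',a)
delta([.4650,-.2212,.0735],down(51.2))"
```

```text
time: 32.5
position: [0.4653, -0.2208, 0.1463]
tool_rot: [0.529, 1.501, -0.531]
ft_force: [0.3, 0.2, -0.5]
grip_width: 0.349
time: 32.6
position: [0.4659, -0.2143, 0.1452]
tool_rot: [0.522, 1.505, -0.521]
ft_force: [-0.0, 0.3, -0.5]
grip_width: 0.347
t 32.65 pos [ 0.4651 -0.2176  0.1449] F [-0.1771 -0.7812  0.7937] T [-0.0337 -0.1032 -0.0237] w 0.35027945789434783 q [ 0.8657  0.114  -0.5081  1.8724  0.0612  1.1687  1.238 ]
[[ 0.0011  0.6205  0.7842]
 [-0.0014  0.7842 -0.6205]
 [-1.     -0.0004  0.0017]]
travel now-frame (units) [ 0.2379 -0.0095  0.0069]  target-frame [ 0.2379 -0.0095  0.0074]  rot units [0.0898 0.0193 0.0047]
```

View pics/m17.png

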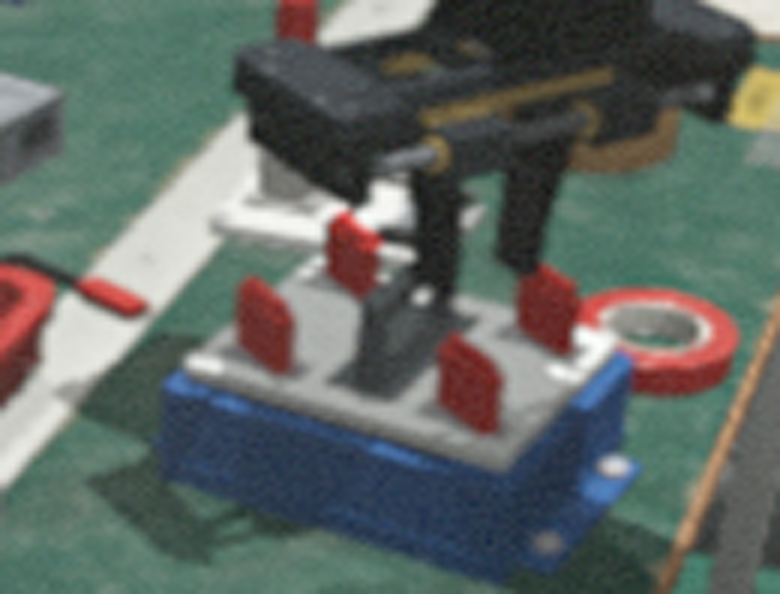

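```bash
python3 -m jog '[{"rot":[0,0,0],"travel":[0.06,0,0],"jaw":0.3},{"rot":[0,0,0],"travel":[0.03,0,0],"jaw":0.3},{"rot":[0,0,0],"travel":[0,0,0],"jaw":0.3}]' 50;  python3 -c "
from h import *
delta([.4650,-.2212,.0735],down(51.2))"
```

```text
time: 32.95
position: [0.4626, -0.2208, 0.1153]
tool_rot: [0.529, 1.508, -0.53]
ft_force: [-1.0, -0.2, -0.5]
grip_width: 0.348
t 32.95 pos [ 0.4626 -0.2208  0.1153] F [-0.9859 -0.2196 -0.5017] T [ 0.0336 -0.1232  0.0071] w 0.3483695024399623 q [ 0.8631  0.1463 -0.503   1.9032  0.0788  1.1143  1.2243]
[[-0.003   0.6257  0.78  ]
 [ 0.0008  0.78   -0.6257]
 [-1.     -0.0013 -0.0028]]
travel now-frame (units) [0.1393 0.0042 0.0076]  target-frame [0.1393 0.004  0.0072]  rot units [ 0.0127 -0.0324  0.0147]
```

```bash
python3 -m jog '[{"rot":[0,0,0],"travel":[0.08,0.003,0.005],"jaw":0.3},{"rot":[0,0,0],"travel":[0.06,0,0],"jaw":0.4},{"rot":[0,0,0],"travel":[0,0,0],"jaw":1},{"rot":[0,0,0],"travel":[0,0,0],"jaw":1},{"rot":[0,0,0],"travel":[0,0,0],"jaw":1},{"rot":[0,0,0],"travel":[0,0,0],"jaw":1},{"rot":[0,0,0],"travel":[0,0,0],"jaw":1}]' 50;  python3 -c "
from h import *
delta([.4650,-.2212,.0735],down(51.2))"
```

```text
time: 33.65
position: [0.4661, -0.2217, 0.0759]
tool_rot: [0.527, 1.504, -0.53]
ft_force: [-1.0, -2.8, 4.0]
grip_width: 0.113
t 33.65 pos [ 0.4661 -0.2217  0.0759] F [-1.0299 -2.7783  4.0359] T [-0.311   0.2506  0.0836] w 0.11254634826487309 q [ 0.8509  0.1974 -0.5005  1.9371  0.1123  1.0316  1.1966]
[[ 0.0011  0.625   0.7806]
 [-0.0026  0.7806 -0.625 ]
 [-1.     -0.0014  0.0025]]
travel now-frame (units) [ 0.0079 -0.0012 -0.0039]  target-frame [ 0.0079 -0.0012 -0.0039]  rot units [0.024  0.0283 0.016 ]
```

```bash
python3 -m jog '[{"rot":[0.8,0,0],"travel":[0.002,-0.002,-0.002],"jaw":1},{"rot":[1,0,0],"travel":[0.002,0,0],"jaw":1},{"rot":[1,0,0],"travel":[0.002,0,0],"jaw":1},{"rot":[1,0,0],"travel":[0.002,0,0],"jaw":1},{"rot":[1,0,0],"travel":[0.002,0,0],"jaw":1},{"rot":[1,0,0],"travel":[0.002,0,0],"jaw":1},{"rot":[0.6,0,0],"travel":[0,0,0],"jaw":1},{"rot":[0,0,0],"travel":[0,0,0],"jaw":1}]' 50;  python3 -c "
from h import *
delta([.547,-.315,.0725],down(21.2))"
```

```text
time: 34.45
position: [0.4658, -0.2218, 0.0725]
tool_rot: [0.954, 1.347, -0.957]
ft_force: [-1.9, -2.3, 5.9]
grip_width: 0.113
t 34.45 pos [ 0.4658 -0.2218  0.0725] F [-1.927  -2.3439  5.9033] T [-0.6258  0.2628  0.394 ] w 0.11289927467210802 q [ 0.7966  0.1937 -0.4407  1.9433  0.0994  1.0219  0.65  ]
[[ 0.0018  0.9432  0.3321]
 [-0.0034  0.3321 -0.9432]
 [-1.      0.0006  0.0038]]
travel now-frame (units) [0.0016 0.1521 0.383 ]  target-frame [0.0001 0.14   0.3876]  rot units [-0.3603  0.044  -0.0063]
```

```bash
python3 -m jog '[{"rot":[-0.3,0,0],"travel":[0,0,0],"jaw":0.3},{"rot":[0,0,0],"travel":[0,0,0],"jaw":0.3},{"rot":[0,0,0],"travel":[0,0,0],"jaw":0.3},{"rot":[0,0,0],"travel":[-0.05,0,0],"jaw":0.3},{"rot":[0,0,0],"travel":[-0.1,0,0],"jaw":0.3},{"rot":[0,0,0],"travel":[-0.1,0.01,0.02],"jaw":0.3},{"rot":[0,0,0],"travel":[0,0.05,0.12],"jaw":0.3},{"rot":[0,0,0],"travel":[0,0.05,0.12],"jaw":0.3}]' 50; python3 -m jog '[{"rot":[0,0,0],"travel":[0,0.045,0.12],"jaw":0.3},{"rot":[-1,0,0],"travel":[0,0,0],"jaw":0.3},{"rot":[-1,0,0],"travel":[0,0,0],"jaw":0.3},{"rot":[-1,0,0],"travel":[0,0,0],"jaw":0.3},{"rot":[-1,0,0],"travel":[0,0,0],"jaw":0.3},{"rot":[-1,0,0],"travel":[0,0,0],"jaw":0.3},{"rot":[-1,0,0],"travel":[0,0,0],"jaw":0.3},{"rot":[0,0,0],"travel":[0,0,0],"jaw":0.3}]';  python3 -c "
from h import *
delta([.5478,-.315,.0735],down(51.2))"
```

```text
time: 35.25
position: [0.525, -0.2823, 0.1478]
tool_rot: [0.935, 1.357, -0.937]
ft_force: [0.3, 0.8, 0.2]
grip_width: 0.348
time: 36.05
position: [0.5488, -0.3102, 0.1456]
tool_rot: [0.535, 1.505, -0.534]
ft_force: [-0.5, -0.5, 0.3]
grip_width: 0.352
t 36.05 pos [ 0.5488 -0.3102  0.1456] F [-0.4948 -0.5321  0.2506] T [ 0.0551 -0.1192 -0.0051] w 0.3518299754074643 q [ 0.863   0.3672 -0.4882  1.5863  0.1792  1.2336  1.2306]
[[-0.0006  0.6311  0.7757]
 [ 0.0004  0.7757 -0.6311]
 [-1.     -0.     -0.0007]]
travel now-frame (units) [ 0.2402 -0.0146  0.0077]  target-frame [ 0.2402 -0.0146  0.0074]  rot units [-0.0667 -0.0086  0.0005]
```

```bash
python3 -m jog '[{"rot":[-0.05,0,0],"travel":[0.08,-0.014,0.0075],"jaw":0.3},{"rot":[0,0,0],"travel":[0.09,0,0],"jaw":0.3},{"rot":[0,0,0],"travel":[0.07,0,0],"jaw":0.4},{"rot":[0,0,0],"travel":[0,0,0],"jaw":1},{"rot":[0,0,0],"travel":[0,0,0],"jaw":1},{"rot":[0,0,0],"travel":[0,0,0],"jaw":1},{"rot":[0,0,0],"travel":[0,0,0],"jaw":1},{"rot":[0,0,0],"travel":[0,0,0],"jaw":1}]' 50;  python3 -c "
from h import *
delta([.5478,-.315,.0735],down(51.2))"
```

```text
time: 36.85
position: [0.5489, -0.3158, 0.0756]
tool_rot: [0.53, 1.502, -0.532]
ft_force: [-0.2, -0.4, 2.5]
grip_width: 0.113
t 36.85 pos [ 0.5489 -0.3158  0.0756] F [-0.1729 -0.356   2.4863] T [ 0.0282 -0.1099  0.0865] w 0.1129943774399906 q [ 0.8555  0.4328 -0.472   1.6498  0.2161  1.1082  1.2161]
[[ 0.0019  0.6281  0.7781]
 [-0.0022  0.7781 -0.6281]
 [-1.     -0.0005  0.0028]]
travel now-frame (units) [ 0.007  -0.0001 -0.0045]  target-frame [ 0.007  -0.0001 -0.0045]  rot units [-0.022   0.0325  0.0058]
```

```bash
python3 -m jog '[{"rot":[0.8,0,0],"travel":[0.002,0,-0.003],"jaw":1},{"rot":[1,0,0],"travel":[0.002,0,0],"jaw":1},{"rot":[1,0,0],"travel":[0.002,0,0],"jaw":1},{"rot":[1,0,0],"travel":[0.002,0,0],"jaw":1},{"rot":[1,0,0],"travel":[0.002,0,0],"jaw":1},{"rot":[1,0,0],"travel":[0.002,0,0],"jaw":1},{"rot":[0.6,0,0],"travel":[0,0,0],"jaw":1},{"rot":[0,0,0],"travel":[0,0,0],"jaw":1}]' 50;  python3 -c "
from h import *
delta([.5600,-.236,.0725],down(19.8))"
```

```text
time: 37.65
position: [0.5483, -0.3162, 0.0721]
tool_rot: [0.958, 1.345, -0.961]
ft_force: [0.9, -2.4, 4.6]
grip_width: 0.111
t 37.65 pos [ 0.5483 -0.3162  0.0721] F [ 0.9498 -2.411   4.5721] T [-0.5791 -0.1802  0.4669] w 0.11069251305122785 q [ 0.7791  0.4193 -0.3734  1.6576  0.1708  1.0927  0.6906]
[[ 0.0024  0.9448  0.3277]
 [-0.0038  0.3277 -0.9448]
 [-1.      0.001   0.0044]]
travel now-frame (units) [-0.0022  0.1242 -0.2397]  target-frame [-0.0013  0.127  -0.2382]  rot units [-0.1344  0.0504 -0.0117]
```

```bash
python3 -m jog '[{"rot":[-0.3,0,0],"travel":[0,0,0],"jaw":0.3},{"rot":[0,0,0],"travel":[0,0,0],"jaw":0.3},{"rot":[0,0,0],"travel":[0,0,0],"jaw":0.3},{"rot":[0,0,0],"travel":[-0.05,0,0],"jaw":0.3},{"rot":[0,0,0],"travel":[-0.1,0,0],"jaw":0.3},{"rot":[0,0,0],"travel":[-0.1,0.01,-0.01],"jaw":0.3},{"rot":[0,0,0],"travel":[0,0.06,-0.115],"jaw":0.3},{"rot":[0,0,0],"travel":[0,0.057,-0.113],"jaw":0.3}]' 50; python3 -m jog '[{"rot":[-1,0,0],"travel":[0,0,0],"jaw":0.3},{"rot":[-1,0,0],"travel":[0,0,0],"jaw":0.3},{"rot":[-1,0,0],"travel":[0,0,0],"jaw":0.3},{"rot":[-1,0,0],"travel":[0,0,0],"jaw":0.3},{"rot":[-1,0,0],"travel":[0,0,0],"jaw":0.3},{"rot":[-1,0,0],"travel":[0,0,0],"jaw":0.3},{"rot":[0,0,0],"travel":[0,0,0],"jaw":0.3}]';  python3 -c "
from h import *
delta([.5605,-.236,.0735],down(51.2))"
```

```text
time: 38.45
position: [0.5588, -0.2348, 0.1479]
tool_rot: [0.942, 1.353, -0.942]
ft_force: [0.5, 0.7, -0.2]
grip_width: 0.346
time: 39.15
position: [0.5581, -0.2344, 0.1464]
tool_rot: [0.537, 1.502, -0.538]
ft_force: [-0.1, -0.1, -0.4]
grip_width: 0.35
t 39.15 pos [ 0.5581 -0.2344  0.1464] F [-0.067  -0.1062 -0.3657] T [ 0.0758 -0.133  -0.0069] w 0.34989908552696963 q [ 0.7729  0.3144 -0.5043  1.6512  0.1607  1.2165  1.1169]
[[ 0.0005  0.6345  0.7729]
 [-0.0008  0.7729 -0.6345]
 [-1.     -0.0003  0.0009]]
travel now-frame (units) [0.2431 0.001  0.0095]  target-frame [0.2431 0.0009 0.0098]  rot units [-0.1165  0.0105  0.0034]
```

```bash
python3 -m jog '[{"rot":[-0.1,0,0],"travel":[0.08,0.001,0.007],"jaw":0.3},{"rot":[0,0,0],"travel":[0.09,0,0],"jaw":0.3},{"rot":[0,0,0],"travel":[0.072,0,0],"jaw":0.4},{"rot":[0,0,0],"travel":[0,0,0],"jaw":1},{"rot":[0,0,0],"travel":[0,0,0],"jaw":1},{"rot":[0,0,0],"travel":[0,0,0],"jaw":1},{"rot":[0,0,0],"travel":[0,0,0],"jaw":1},{"rot":[0,0,0],"travel":[0,0,0],"jaw":1}]' 50;  python3 -c "
from h import *
delta([.5607,-.2363,.0735],down(51.2))"
```

```text
time: 39.95
position: [0.5606, -0.2362, 0.0746]
tool_rot: [0.53, 1.502, -0.533]
ft_force: [-0.5, -0.1, 3.7]
grip_width: 0.113
t 39.95 pos [ 0.5606 -0.2362  0.0746] F [-0.5414 -0.1459  3.7476] T [-0.0189  0.0449  0.0689] w 0.1131898403926722 q [ 0.7576  0.3873 -0.4899  1.715   0.2039  1.0871  1.095 ]
[[ 0.002   0.6283  0.778 ]
 [-0.0022  0.778  -0.6283]
 [-1.     -0.0005  0.003 ]]
travel now-frame (units) [0.0035 0.0001 0.0005]  target-frame [0.0035 0.0001 0.0005]  rot units [-0.025   0.034   0.0052]
```

```bash
python3 -m jog '[{"rot":[0.8,0,0],"travel":[0.002,0,0],"jaw":1},{"rot":[1,0,0],"travel":[0.002,0,0],"jaw":1},{"rot":[1,0,0],"travel":[0.002,0,0],"jaw":1},{"rot":[1,0,0],"travel":[0.002,0,0],"jaw":1},{"rot":[1,0,0],"travel":[0.002,0,0],"jaw":1},{"rot":[1,0,0],"travel":[0.002,0,0],"jaw":1},{"rot":[0.6,0,0],"travel":[0,0,0],"jaw":1},{"rot":[0,0,0],"travel":[0,0,0],"jaw":1}]' 50;  python3 -c "
from h import *
delta([.4534,-.3006,.0725],down(19.8))"
```

```text
time: 40.75
position: [0.5605, -0.2363, 0.0711]
tool_rot: [0.959, 1.345, -0.961]
ft_force: [-2.3, -0.2, 4.2]
grip_width: 0.106
t 40.75 pos [ 0.5605 -0.2363  0.0711] F [-2.3062 -0.2417  4.2493] T [-0.1683  0.2896  0.4808] w 0.10648084449315863 q [ 0.6814  0.3762 -0.3957  1.7207  0.1643  1.0745  0.5655]
[[ 0.0017  0.945   0.3271]
 [-0.0029  0.3271 -0.945 ]
 [-1.      0.0007  0.0033]]
travel now-frame (units) [-0.0046 -0.4074  0.0857]  target-frame [-0.0046 -0.4085  0.0807]  rot units [-0.1418  0.0375 -0.0079]
```

```bash
python3 -m jog '[{"rot":[-0.3,0,0],"travel":[0,0,0],"jaw":0.3},{"rot":[0,0,0],"travel":[0,0,0],"jaw":0.3},{"rot":[0,0,0],"travel":[0,0,0],"jaw":0.3},{"rot":[0,0,0],"travel":[-0.05,0,0],"jaw":0.3},{"rot":[0,0,0],"travel":[-0.1,0,0],"jaw":0.3},{"rot":[0,0,0],"travel":[-0.1,-0.03,0.005],"jaw":0.3},{"rot":[0,0,0],"travel":[0,-0.13,0.026],"jaw":0.3},{"rot":[0,0,0],"travel":[0,-0.13,0.026],"jaw":0.3}]' 50; python3 -m jog '[{"rot":[0,0,0],"travel":[0,-0.118,0.024],"jaw":0.3},{"rot":[-1,0,0],"travel":[0,0,0],"jaw":0.3},{"rot":[-1,0,0],"travel":[0,0,0],"jaw":0.3},{"rot":[-1,0,0],"travel":[0,0,0],"jaw":0.3},{"rot":[-1,0,0],"travel":[0,0,0],"jaw":0.3},{"rot":[-1,0,0],"travel":[0,0,0],"jaw":0.3},{"rot":[-1,0,0],"travel":[0,0,0],"jaw":0.3},{"rot":[0,0,0],"travel":[0,0,0],"jaw":0.3}]';  python3 -c "
from h import *
delta([.4536,-.3006,.0735],down(51.2))"
```

```text
time: 41.55
position: [0.4852, -0.2822, 0.1468]
tool_rot: [0.938, 1.355, -0.938]
ft_force: [-0.1, -1.2, -0.5]
grip_width: 0.349
time: 42.35
position: [0.454, -0.3014, 0.1453]
tool_rot: [0.537, 1.502, -0.539]
ft_force: [0.2, 1.1, -0.8]
grip_width: 0.353
t 42.35 pos [ 0.454  -0.3014  0.1453] F [ 0.2346  1.0646 -0.8354] T [ 0.043  -0.1733  0.0092] w 0.3525807406103094 q [ 0.9067  0.174  -0.4065  1.8025  0.0749  1.1787  1.3604]
[[ 0.0008  0.6346  0.7728]
 [-0.0013  0.7728 -0.6346]
 [-1.     -0.0005  0.0014]]
travel now-frame (units) [ 0.2395  0.0014 -0.0031]  target-frame [ 0.2395  0.0013 -0.0028]  rot units [-0.1181  0.0162  0.0054]
```

```bash
python3 -m jog '[{"rot":[-0.1,0,0],"travel":[0.08,0.001,-0.003],"jaw":0.3},{"rot":[0,0,0],"travel":[0.09,0,0],"jaw":0.3},{"rot":[0,0,0],"travel":[0.069,0,0],"jaw":0.4},{"rot":[0,0,0],"travel":[0,0,0],"jaw":1},{"rot":[0,0,0],"travel":[0,0,0],"jaw":1},{"rot":[0,0,0],"travel":[0,0,0],"jaw":1},{"rot":[0,0,0],"travel":[0,0,0],"jaw":1},{"rot":[0,0,0],"travel":[0,0,0],"jaw":1}]' 50;  python3 -c "
from h import *
delta([.4536,-.3006,.0735],down(51.2))"
```

```text
time: 43.15
position: [0.4542, -0.3012, 0.0742]
tool_rot: [0.53, 1.502, -0.533]
ft_force: [0.2, -0.4, 4.2]
grip_width: 0.106
t 43.15 pos [ 0.4542 -0.3012  0.0742] F [ 0.1965 -0.3894  4.1859] T [ 0.1619 -0.1934  0.0469] w 0.10614181459353811 q [ 0.8945  0.2473 -0.4015  1.8747  0.1125  1.0383  1.3387]
[[ 0.0021  0.6281  0.7781]
 [-0.0024  0.7781 -0.6281]
 [-1.     -0.0005  0.0032]]
travel now-frame (units) [ 0.0023  0.0003 -0.0029]  target-frame [ 0.0023  0.0003 -0.0029]  rot units [-0.0219  0.0362  0.0062]
```

```bash
python3 -m jog '[{"rot":[0.8,0,0],"travel":[0.002,0,-0.002],"jaw":1},{"rot":[1,0,0],"travel":[0.002,0,0],"jaw":1},{"rot":[1,0,0],"travel":[0.002,0,0],"jaw":1},{"rot":[1,0,0],"travel":[0.002,0,0],"jaw":1},{"rot":[1,0,0],"travel":[0.002,0,0],"jaw":1},{"rot":[1,0,0],"travel":[0.002,0,0],"jaw":1},{"rot":[0.6,0,0],"travel":[0,0,0],"jaw":1},{"rot":[0,0,0],"travel":[0,0,0],"jaw":1}]' 50;  python3 -c "
from h import *
delta([.4534,-.3006,.0725],down(19.8))"
python3 -m jog '[{"rot":[-0.3,0,0],"travel":[0,0,0],"jaw":0.3},{"rot":[0,0,0],"travel":[0,0,0],"jaw":0.3},{"rot":[0,0,0],"travel":[0,0,0],"jaw":0.3},{"rot":[0,0,0],"travel":[-0.05,0,0],"jaw":0.3},{"rot":[0,0,0],"travel":[-0.12,0,0],"jaw":0.3},{"rot":[0,0,0],"travel":[-0.14,0,0],"jaw":0.3},{"rot":[0,0,0],"travel":[-0.14,0,0],"jaw":0.3},{"rot":[0,0,0],"travel":[-0.1,0,0],"jaw":0.3}]'
```

```text
time: 43.95
position: [0.4536, -0.3017, 0.0707]
tool_rot: [0.958, 1.345, -0.961]
ft_force: [-0.4, -1.5, 5.8]
grip_width: 0.109
t 43.95 pos [ 0.4536 -0.3017  0.0707] F [-0.4213 -1.5369  5.8453] T [-0.3369  0.0503  0.4656] w 0.10933271805229361 q [ 0.8329  0.2432 -0.3316  1.881   0.0944  1.0285  0.7958]
[[ 0.002   0.9448  0.3277]
 [-0.0038  0.3277 -0.9448]
 [-1.      0.0006  0.0043]]
travel now-frame (units) [-0.0059  0.0005 -0.0036]  target-frame [-0.0059  0.0005 -0.0036]  rot units [-0.134   0.0491 -0.0069]
time: 44.75
position: [0.4535, -0.3003, 0.2383]
tool_rot: [0.939, 1.354, -0.94]
ft_force: [0.3, -1.2, -0.3]
grip_width: 0.348
```

```bash
python3 -m jog '[{"rot":[0,0,0],"travel":[0,-0.1,0.08],"jaw":0.3},{"rot":[0,0,0],"travel":[0,-0.13,0.1],"jaw":0.3},{"rot":[0,0,0],"travel":[0,-0.13,0.1],"jaw":0.3},{"rot":[0,0,0],"travel":[0,-0.13,0.1],"jaw":0.3},{"rot":[0,0,0],"travel":[0,-0.12,0.1],"jaw":0.3},{"rot":[0,0,0],"travel":[0,-0.08,0.06],"jaw":0.3},{"rot":[0,0,0],"travel":[0,0,0],"jaw":0.3}]';  python3 -c "
from h import *
im=snap('side','s20');t=snap('top','t20')
a=cv2.cvtColor(cv2.resize(im[130:220,260:370],None,fx=3.6,fy=4,interpolation=2),cv2.COLOR_RGB2BGR)
b=cv2.cvtColor(cv2.resize(t[150:280,345:445],None,fx=4,fy=4,interpolation=2),cv2.COLOR_RGB2BGR)
o=np.zeros((520,796,3),np.uint8);o[:360,:396]=a;o[:,396:]=b;cv2.imwrite('pics/m20.png',o)
delta([.3,-.5,.2],down(19.8))"
```

```text
time: 45.45
position: [0.3107, -0.5291, 0.2346]
tool_rot: [0.944, 1.355, -0.95]
ft_force: [-0.4, -0.5, -0.2]
grip_width: 0.353
t 45.55 pos [ 0.3156 -0.5247  0.2347] F [0.0255 0.4488 0.9315] T [ 0.0118 -0.1967  0.0089] w 0.3480493928287757 q [ 1.1111  0.2399 -0.1495  1.53    0.0357  1.374   1.3169]
[[ 0.0005  0.9366  0.3504]
 [-0.0001  0.3504 -0.9366]
 [-1.      0.0005  0.0003]]
travel now-frame (units) [ 0.1156 -0.02   -0.0954]  target-frame [ 0.1157 -0.0211 -0.0951]  rot units [ 0.142   0.0031 -0.0056]
```

View pics/m20.png

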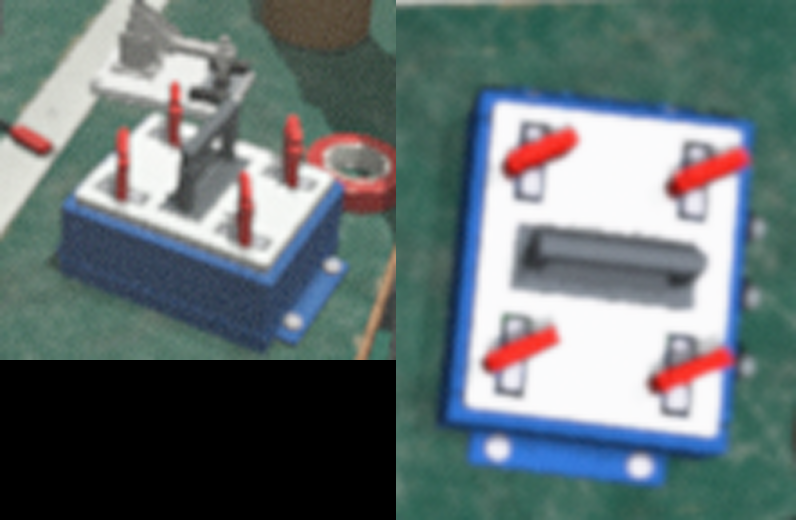

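View pics/t20.png

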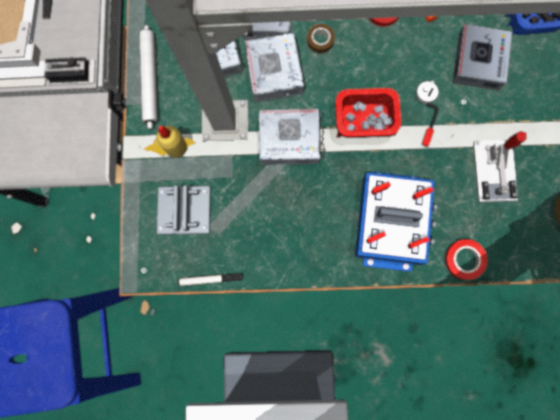

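```bash
python3 - <<'E'
from h import *
t=cv2.cvtColor(cv2.imread('pics/t20.png'),cv2.COLOR_BGR2RGB).astype(int)
m=((t[...,0]>130)&(t[...,1]<85)&(t[...,2]<90)).astype(np.uint8);k=np.zeros_like(m);k[165:265,360:440]=m[165:265,360:440]
n,l,s,c=cv2.connectedComponentsWithStats(k)
for i in range(1,n):
    if s[i][4]<20: continue
    p=np.argwhere(l==i)[:,::-1].astype(float);w=np.array([plane('top',u,v,.1)[:2] for u,v in p]);q=w-w.mean(0)
    v=np.linalg.svd(q)[2][0];print(w.mean(0),np.degrees(np.arctan2(v[1],v[0]))%180-180)
E
cmp <(python3 -c "print(1)") <(echo 1)
```

```text
[ 0.557  -0.2304] -66.3286297025473
[ 0.5454 -0.309 ] -68.00958298955403
[ 0.4639 -0.2151] -66.6194534100214
[ 0.4524 -0.2935] -69.91406496949338
```

```bash
python3 -c "
from bench import ctrl
print(ctrl.close_job())"
```

```text
the job is handed in; nothing more can be done
None
```

I laid the cover flat on the bench, lifted it by its handle, and lowered it over the four wings onto the gasket. I then turned every wing about 30° (near-left → far-right, then far-left → near-right) and afterwards turned them all to the stop in the same crosswise order. I handed the job in about 45.6 s into the 72 s limit; no verdict is reported.

- **Wings at the stop:** on each final turn the wrist torque rose to 0.39–0.48 N m, against at most about 0.14 N m at the end of the halfway turns, and the gripper followed about 1–2° past the 60° mark.
- **Wing angles in the last top picture:** the bars read −66 to −70°, against about −69° expected. That is within the noise of the picture, so the torque rise is the stronger evidence.
- **Cover and surroundings:** the cover lies flat and centred on the rim. The relay box, glue bottle and marker look unmoved by eye, and the gripper was clear of everything.
- **One disagreement:** when gripped, the wings stood about 1–3 mm from where the pictures put them. I moved the later grasps to match.

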